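Shim the rocking lamp test stand

TASK

The lamp test stand rocks because its short foot hangs clear of the steel bearer bar. Slide flat blue shims one by one onto the bar under that foot until the remaining gap suits the orange wedge, then slide the wedge in thin end first on top of them until it is just snug under the foot, without jacking up or shoving the stand. Finally press down firmly (about 12 N) on the green pad above that foot to prove that the stand no longer rocks, then let go, leaving shims and wedge under the foot and the other things on the bench alone.

Things in the scene. Friction and masses are not known exactly. Their poses are not given: they have to be found in the camera images.
- stand: Loose grey lamp test stand on rubber feet, 3.5 kg; plate x -96 to 105, y -95 to 95 mm, top 68 mm above the bench; origin on the bench, z up, x away from its front. Full feet at (80, 70), (80, -70), (-80, -70) mm; the one at (-80, 70) is short. Box 113 mm high at x -5 to 95, y -70 to 20; lamp 222 mm high at (50, 40). 5 to 7 N on the pad rocks it when unsupported; about 14 N up under the short foot lifts it.
- foot (a point): Middle of the underside of the short foot, a steel round bar 24 mm in diameter and 34 mm long lying along the stand's y, under the plate (plate underside 58 mm above the bench). The point is 42 mm above the bench when the stand is level. Axes as the stand's. Shims go in from the front, along the stand's +x; the way in is clear. A wedge that goes snug resists the push with 3 to 7 N; more drives it on and lifts the foot.
- press_pad: Green spring-loaded test pad, a disc 30 mm in diameter standing 12 mm above the plate straight over the short foot; origin at its underside centre, 68 mm above the bench (top 80 mm). It sinks 1 mm for every 2.2 N, up to 8 mm (about 17 N), and springs back.
- bearer_top (a point): Point on top of the fixed steel bearer bar, below the short foot within 5 mm. Bar 24 mm wide; its level top runs 150 mm from here towards its -x (out in front of the stand) and 50 mm towards +x; its x is parallel to the stand's within 0.02 rad. Bar top 22.5 to 32.5 mm above the bench, so the gap to the foot is 9.5 to 19.5 mm, different each time.
- flat_a_mid (a point): Centre of a flat blue plastic shim, 130 mm (x) x 36 mm (y) x 5 mm, 40 g, lying on a ridge of the black rack; x is the long axis.
- flat_b_mid (a point): Centre of the second, identical flat blue shim (same width: fingertips reaching below an upper shim catch the lower one).
- wedge_grip (a point): Centre of the grip end of the orange wedge (60 g, 125 mm long, 40 mm wide). Grip end 25 mm long, 14.5 mm high; point 7.25 mm above the underside. +x points to the thin tip 112.5 mm away; from 12.5 mm ahead the top slopes evenly, 14.5 to 2.5 mm thick at the tip. It fits gaps of about 4 to 11.5 mm over the flat shims: one flat shim if the gap is below 15 mm, else two.
- rack: Fixed shallow black tray, 160 x 250 mm, walls 12 mm high; origin under its centre. Three grey ridges 110 x 20 mm, tops 30 mm above the bench, 88 mm apart along y, carry the two flat shims and the wedge in any order, long axes along the rack's x, wedge tip towards +x, their sides overhanging so that fingers can reach down beside them.
- bulb_a_mid (a point): Bystander: middle of a small upright LED bulb, 19 mm across, 44 mm tall, on the bench in front of the stand. Leave alone.
- bulb_b_mid (a point): Bystander: middle of an upright LED bulb of the same size, on the bench beyond the rack. Leave alone.
- driver: Bystander: red-handled screwdriver, 160 mm long, lying on the bench to the left of the stand. Leave alone.
There are look-alikes about, which are no part of the job. Of the things that look like the part that bears wedge_grip, the middle-sized one is meant.

How it is judged:
On the way, in this order (a step that is already met when the one before it is completed fails the run):
1. a flat shim lies under the short foot (((x of foot in the frame of flat_a_mid between -0.06 and 0.06 m and y of foot in the frame of flat_a_mid between -0.017 and 0.017 m) or (x of foot in the frame of flat_b_mid between -0.06 and 0.06 m and y of foot in the frame of flat_b_mid between -0.017 and 0.017 m))), for 0.2 s.
2. the wedge is under the short foot as well and bears on it (over 0.5 N) with the stand still level within 0.003 rad (((x of foot in the frame of flat_a_mid between -0.06 and 0.06 m and y of foot in the frame of flat_a_mid between -0.017 and 0.017 m) or (x of foot in the frame of flat_b_mid between -0.06 and 0.06 m and y of foot in the frame of flat_b_mid between -0.017 and 0.017 m)) and x of foot in the frame of wedge_grip between 0.02 and 0.11 m and y of foot in the frame of wedge_grip between -0.017 and 0.017 m and angle between stand's own z axis and vertical below 0.003 rad and contact force between wedge and stand above 0.5 N), for 0.2 s.
3. the green pad is pressed with more than 9 N and the stand does not rock (tilt under 0.012 rad) (contact force between any of the fingers, the arm and press_pad above 9 N and angle between stand's own z axis and vertical below 0.012 rad), for 0.2 s.
At the end, for the whole second after the job is handed in: At least one flat shim and the wedge lie under the short foot (foot's middle at least 5 mm inside the flat shim's ends, over the wedge's sloping part, and within 17 mm of their centre lines), the wedge still bears on the foot (over 0.2 N), the stand is level within 0.003 rad and at rest (((x of foot in the frame of flat_a_mid between -0.06 and 0.06 m and y of foot in the frame of flat_a_mid between -0.017 and 0.017 m) or (x of foot in the frame of flat_b_mid between -0.06 and 0.06 m and y of foot in the frame of flat_b_mid between -0.017 and 0.017 m)) and x of foot in the frame of wedge_grip between 0.02 and 0.11 m and y of foot in the frame of wedge_grip between -0.017 and 0.017 m and angle between stand's own z axis and vertical below 0.003 rad and contact force between wedge and stand above 0.2 N and linear speed of stand below 0.01 m/s and height (world z) of wedge_grip below 0.065 m); the robot touches nothing.
It fails at once if the stand is jacked up: short foot more than 0.7 mm above its level height (height (world z) of foot above 0.0427 m).
It fails at once if the stand is shoved: moved more than 5 mm (distance of stand from where it was at the start of the episode above 0.005 m).
It fails at once if the robot bears on the stand with more than 40 N (contact force between any of the fingers, the arm and stand above 40 N).
It fails at once if a bystander (bulb or screwdriver) is moved more than 20 mm (distance of any of bulb_a_mid, bulb_b_mid, driver from where it was at the start of the episode above 0.02 m).
It also fails if it takes over 72 s, if anything falls off the work surface, if the arm or the gripper's body presses on something with over 40 N, if the wrist force passes 120 N, or if a joint passes its speed limit or range.

ROBOT

A 6-joint arm with a two-finger parallel gripper is mounted at the origin on the work surface. World frame = base frame: x ahead of the robot, y to its left, z up, the work surface at z = 0. Lengths are in m, angles in rad, forces in N, time in s.
With the tool pointing down it reaches from about 0.25 to 0.725 m from the base axis. Payload 4 kg.
Tool frame: the origin (TCP) lies midway between the tips of the shut fingers; the grasp point (between the pads) lies 19 mm behind it; z points along the fingers, y is the direction in which the jaws open and shut (so a half turn about z gives the same grasp; the last joint's range is limited). The gripper opens to 85 mm and grips with 20 to 120 N. Pads are 22 mm wide; open, the fingers measure 114 mm over their backs; the gripper's body (76 mm by 85 mm) begins 54 mm behind the grasp point. The pads swing forward as they close: fully open they stand 13 mm farther back than shut.
Start: joints at [1.223, 0.241, 0.005, 1.335, 0, 1.571], TCP at [0.17, 0.47, 0.209] pointing down, gripper open.
Joint ranges: [-2.72, 2.72], [-1.05, 1.87], [-1.09, 1.28], [-1.99, 2.15], [-1.42, 1.44], [-3.14, 3.14]. Speed limits (rad/s): [2.79, 2.79, 3.14, 3.14, 3.14, 3.14].

INTERFACE

Orientations are given as a unit quaternion [x, y, z, w].
In Python, from workcell import bot gives the robot as it stands.
- The arm moves only by the shell command python3 -m inch 'ROWS'. ROWS is JSON, a list of rows, each a list of 5 numbers: the shift along the tool's x, y, z scaled (see below), then the turn about the tool's z scaled (see below), then the closure, from 0 (fully open) to 1 (shut). A call has 1 to 10 rows; each row is the pose to reach, as a shift and turn from the pose commanded when the call began, along the tool's axes at that moment; what a row does not reach only later rows make up. The controller multiplies each number of a shift by 100 cm and each number of a turn by 120 degrees. A row lasts 1/8 s, in which the tool goes at most 62.5 mm and 10.7 degrees, less where a joint would pass 70% of its speed; a pose out of reach is approached as far as the arm can. A call with a number of a shift or a turn outside -1 to 1 is refused whole. A call with a gripper value outside its range is refused whole. The fingers move at their own pace and stop on an object; the grip force is fixed at half the most. Time passes only in rows, so rows that repeat a pose let the fingers close. It gives the time, the measured TCP pose, the force and the opening at its end, in the units of the state.
- bot.get_obs(): the state, without advancing time (a new reading comes with each control period).
- bot.camera(name): name is "side" or "top" or "wrist"; returns the picture (420x560x3 uint8, red, green, blue); there is no depth.
- bot.calibration(name): a dict with "intrinsics" (3x3 intrinsics, pixels), "xyz" and "attitude" of the camera in the world; the wrist camera has in their place "tool_from_camera" (4x4, takes a point from camera to tool coordinates, whose origin is the TCP and whose axes are the flange's). Camera axes: x right, y down, z forward; pixel columns grow to the right and rows downward; lengths in m; the calibration is good to about 2 mm. The wrist camera is an equidistant fisheye: a pixel r from the principal point sees the ray r / f radians off the axis. A picture is of the moment at which its call begins: read the wrist's pose just before it. calibration takes no time and is no camera call.
- bot.job_done(): hands the job in, once; it reports no verdict.
Trained networks look in the newest picture that a camera, given by its name, has taken for a name from the list of things; names that differ only in an ending like _2 or _b are one class to them, and where a whole thing is asked for, a point or a joint stands for the part that bears it (a point fixed in the world has none). Each returns a list of dicts, best first, with "score" (0 to 1); they miss things now and then, are a little off and sometimes report something else, mostly with a low value. They report only what shows in the picture. A call takes as long as a camera call. They do not tell look-alikes from the thing itself.
- bot.masks_of(camera, target): "pixels" (420x560 bool, what is visible of it) and "extent" ([left, top, width, height] as shares, 0 to 1, of the picture: columns of its width, rows of its height, round what is visible of it).
- bot.spot_point(camera, target): "point" ([column, row] as shares, 0 to 1, of the picture: columns of its width, rows of its height: a listed point, or the origin of a listed thing).
The state is a dict: "clock": time; "joint_pos": joint angles; "joint_vel": joint speeds; "tau": joint torques, N m; "eef_pos": TCP position; "tool_rot": TCP orientation; "ft_force": force on the tool from outside, world axes, zero at the start; "ft_torque": the same for the moment, N m; "grip_width": finger opening in m.
Only numpy, scipy, OpenCV 4.12 (cv2) and the standard library are available. Lean on these libraries where they do the work, as an engineer would, in place of code of your own. Each camera call takes 0.05 s, during which the arm holds its last target.

## Working session

There is one attempt and no reset: what is moved stays moved. The work goes in short steps, Python scripts to look and compute and a shell command to move; the robot and the scene stay as the last step left them, time stands still between calls to the robot, and variables do not carry over. Pictures are saved under pics/ and viewed, and the job is handed in when it is done.

```bash
ls; mkdir -p pics; python3 - <<'E'
from workcell import bot
import cv2,json
o=bot.get_obs(); print(o)
for n in ("side","top","wrist"):
    print(n,bot.calibration(n))
    cv2.imwrite(f"pics/{n}0.png",bot.camera(n)[:,:,::-1])
print(bot.get_obs()['clock'])
E
```

```text
pics
{'clock': 0.0, 'joint_pos': array([1.22300934e+00, 2.41413320e-01, 3.74072130e-03, 1.33517734e+00,
       2.00451776e-06, 1.57080961e+00]), 'joint_vel': array([-0.0007148 ,  0.00100763, -0.00031671, -0.00132495,  0.00049511,
        0.00046036]), 'tau': array([-6.54594824e-04, -3.72317863e+01,  2.52406794e+01,  1.70435017e-02,
        2.70513323e-05, -3.89685244e-07]), 'eef_pos': array([0.17018324, 0.46944362, 0.20821911]), 'tool_rot': array([ 1.73024874e-01,  9.84916920e-01, -1.01114706e-03, -1.78636603e-04]), 'ft_force': array([-0.25380277, -0.35474808,  0.5211143 ]), 'ft_torque': array([-0.05145045, -0.02541255, -0.00340586]), 'grip_width': 0.08546839040593877}
side {'intrinsics': array([[422.03287795,   0.        , 277.00188329],
       [  0.        , 422.03287795, 209.04236891],
       [  0.        ,   0.        ,   1.        ]]), 'xyz': array([ 0.24685734, -0.73594041,  0.78782855]), 'attitude': array([ 0.89414824, -0.15807841,  0.07353233, -0.41243562])}
top {'intrinsics': array([[438.22042759,   0.        , 274.74730782],
       [  0.        , 438.22042759, 203.9157148 ],
       [  0.        ,   0.        ,   1.        ]]), 'xyz': array([0.30331391, 0.02078578, 1.16355175]), 'attitude': array([-0.69999743,  0.70790053, -0.06934024,  0.06381502])}
wrist {'intrinsics': array([[325.1922621 ,   0.        , 280.86720983],
       [  0.        , 325.1922621 , 211.82856058],
       [  0.        ,   0.        ,   1.        ]]), 'tool_from_camera': array([[ 2.86085015e-04, -9.58391008e-01, -2.85458569e-01,
         7.26224178e-02],
       [ 9.99999895e-01,  1.71788423e-04,  4.25436536e-04,
        -5.36303973e-04],
       [-3.58696073e-04, -2.85458661e-01,  9.58390956e-01,
        -1.64973957e-01],
       [ 0.00000000e+00,  0.00000000e+00,  0.00000000e+00,
         1.00000000e+00]])}
0.15
```

View pics/side0.png

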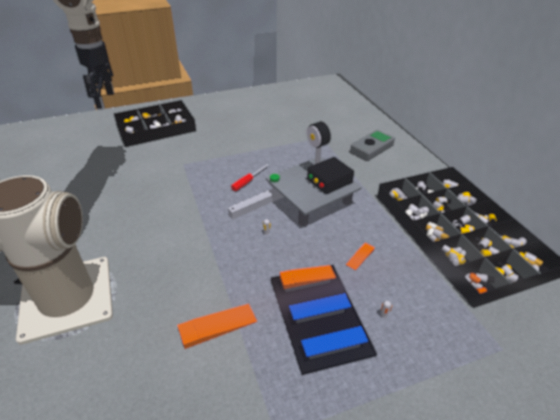

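View pics/top0.png

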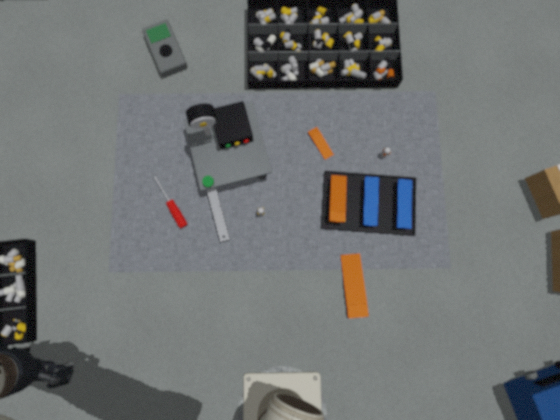

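View pics/wrist0.png

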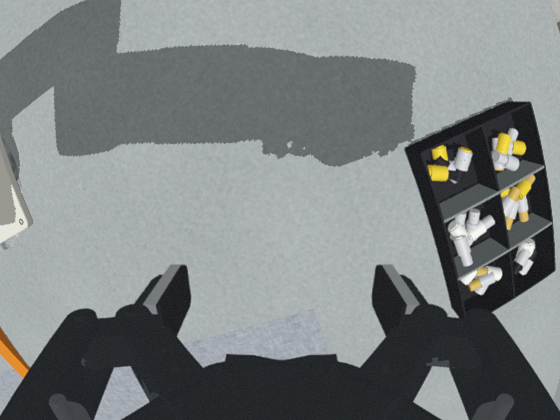

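```bash
cat > h.py <<'E'
import numpy as np,cv2
from scipy.spatial.transform import Rotation as R
from workcell import bot
C={}
def cal(n):
    if n not in C: C[n]=bot.calibration(n)
    return C[n]
def pose(n,o=None):
    c=cal(n)
    if n=="wrist":
        T=np.eye(4);T[:3,:3]=R.from_quat(o['tool_rot']).as_matrix();T[:3,3]=o['eef_pos']
        return T@c['tool_from_camera']
    T=np.eye(4);T[:3,:3]=R.from_quat(c['attitude']).as_matrix();T[:3,3]=c['xyz'];return T
def ray(n,px,o=None):
    K=cal(n)['intrinsics'];T=pose(n,o);px=np.atleast_2d(px).astype(float)
    d=np.c_[(px[:,0]-K[0,2])/K[0,0],(px[:,1]-K[1,2])/K[1,1]]
    if n=="wrist":
        r=np.linalg.norm(d,axis=1)+1e-12
        v=np.c_[d*(np.sin(r)/r)[:,None],np.cos(r)]
    else: v=np.c_[d,np.ones(len(d))]
    return T[:3,3],v@T[:3,:3].T
def onz(n,px,z,o=None):
    c,v=ray(n,px,o);return c+v*((z-c[2])/v[:,2])[:,None]
def proj(n,P,o=None):
    K=cal(n)['intrinsics'];T=pose(n,o);p=(np.atleast_2d(P)-T[:3,3])@T[:3,:3]
    if n=="wrist":
        r=np.hypot(p[:,0],p[:,1]);t=np.arctan2(r,p[:,2]);d=p[:,:2]*(t/(r+1e-12))[:,None]
    else: d=p[:,:2]/p[:,2:]
    return d*[K[0,0],K[1,1]]+[K[0,2],K[1,2]]
def snap(n,f=None):
    o=bot.get_obs();im=bot.camera(n)
    if f: cv2.imwrite(f"pics/{f}.png",im[:,:,::-1])
    return o,im
E
python3 - <<'E'
from h import *
import numpy as np
Z={'stand':0,'foot':.042,'press_pad':.068,'bearer_top':.027,'flat_a_mid':.0325,'wedge_grip':.03725,'rack':0,'bulb_a_mid':.022,'driver':.01}
for n in ("top","side"):
    snap(n)
    for t in Z:
        r=bot.spot_point(n,t)
        for d in r:
            print(n,t,round(d['score'],2),np.round(np.array(d['point'])*[560,420],1),np.round(onz(n,np.array(d['point'])*[560,420],Z[t])[0],4))
print(bot.get_obs()['clock'])
E
```

```text
top stand 0.87 [232.1 155.2] [0.6635 0.1263 0.    ]
top stand 0.39 [212.3 188.3] [0.5704 0.1796 0.    ]
top foot 0.73 [205.8 182.9] [0.5754 0.1911 0.042 ]
top press_pad 0.54 [208.2 181.1] [0.5738 0.1811 0.068 ]
top bearer_top 0.69 [207.6 185. ] [0.5733 0.1886 0.027 ]
top flat_a_mid 0.88 [371.9 200.8] [ 0.5248 -0.2455  0.0325]
top wedge_grip 0.72 [357.5 309.9] [ 0.2458 -0.1934  0.0373]
top wedge_grip 0.68 [335.2 215. ] [ 0.4872 -0.1466  0.0373]
top wedge_grip 0.54 [311.7 130.3] [ 0.7199 -0.0917  0.0373]
top rack 0.91 [371.5 202.4] [ 0.5267 -0.2518  0.    ]
top bulb_a_mid 0.55 [260.4 211.2] [0.5019 0.0487 0.022 ]
top driver 0.75 [168.6 203.1] [0.5286 0.2944 0.01  ]
top driver 0.46 [374.1 201.5] [ 0.5272 -0.2566  0.01  ]
side stand 0.67 [322.5 314.3] [ 0.536  -0.2425  0.    ]
side stand 0.64 [309.2 199.8] [0.6685 0.1382 0.    ]
side stand 0.33 [271.  228.5] [ 0.5213  0.06   -0.    ]
side foot 0.67 [275.9 187.9] [0.5772 0.1745 0.042 ]
side press_pad 0.63 [275.1 179.6] [0.5769 0.1802 0.068 ]
side flat_a_mid 0.95 [317.9 308. ] [ 0.5216 -0.2447  0.0325]
side wedge_grip 0.83 [191.  333.4] [ 0.2513 -0.2164  0.0373]
side wedge_grip 0.82 [287.1 279.8] [ 0.4858 -0.1523  0.0373]
side wedge_grip 0.72 [368.6 250. ] [ 0.7083 -0.1328  0.0373]
side rack 0.88 [320.7 311.4] [ 0.5355 -0.2341  0.    ]
side rack 0.55 [253.8 179.7] [0.5451 0.2889 0.    ]
side bulb_a_mid 0.67 [267.6 223.6] [0.5115 0.059  0.022 ]
side driver 0.53 [251.5 178.7] [0.5362 0.2834 0.01  ]
1.15
```

```bash
python3 - <<'E'
from h import *
for n in ("top","side"):
    o,im=snap(n); hsv=cv2.cvtColor(im,cv2.COLOR_RGB2HSV)
    for c,lo,hi,z in (("blue",(105,120,60),(125,255,255),.035),("orange",(5,150,90),(15,255,255),.036),("green",(60,100,50),(85,255,255),.080)):
        m=cv2.inRange(hsv,lo,hi);cs,_=cv2.findContours(m,cv2.RETR_EXTERNAL,cv2.CHAIN_APPROX_NONE)
        for k in cs:
            if cv2.contourArea(k)<40: continue
            P=onz(n,k[:,0],z)[:,:2].astype(np.float32)*1000
            (cx,cy),(w,h),a=cv2.minAreaRect(P)
            print(n,c,np.round([cx,cy,w,h,a],1))
o,im=snap("top")
cv2.imwrite("pics/topc.png",cv2.resize(im[90:260,140:440],None,fx=2.6,fy=2.6,interpolation=cv2.INTER_CUBIC)[:,:,::-1])
E
```

```text
top blue [  33.  -611.3  133.    95.7   89.2]
top blue [  93.8 -652.1   17.9   59.3   16.1]
top blue [ 517.9 -330.3   42.8  136.6   84.6]
top blue [ 525.  -242.    41.9  137.    84.8]
top orange [ 307.3 -186.8  155.5   50.5    4.3]
top orange [ 532.9 -154.5   44.7  128.5   87.6]
top orange [ 685.  -113.8   86.5   26.9   30.4]
top green [571.1 179.9  26.4  25.4   0.8]
top green [986.5 322.5  37.6  53.   22.9]
side blue [ 519.2 -329.6   42.8  135.2   84.7]
side blue [ 526.5 -243.    42.   133.3   84.5]
side orange [ 306.6 -209.2  152.8   57.9    4.1]
side orange [ 535.  -153.1   47.2  126.6   83.8]
side orange [ 680.2 -141.    91.    27.    30.6]
side green [573.1 175.   33.5  25.6  70. ]
side green [971.7 271.9  34.9  49.5  19.9]
```

View pics/topc.png

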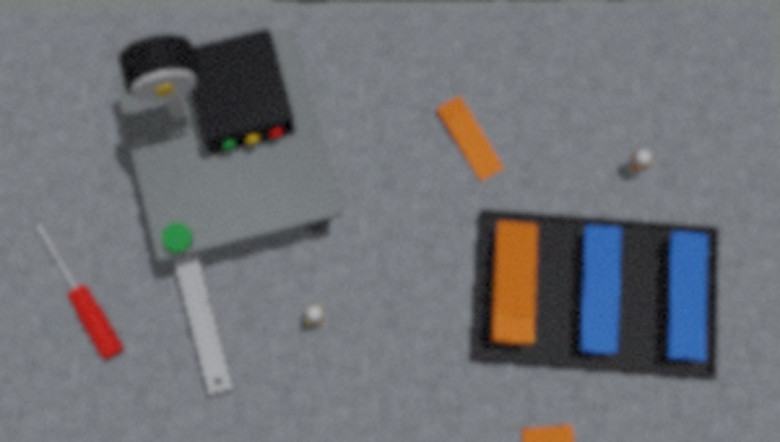

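```bash
python3 - <<'E'
from h import *
o,im=snap("top")
# bar white mask
hsv=cv2.cvtColor(im,cv2.COLOR_RGB2HSV)
m=cv2.inRange(hsv,(0,0,130),(180,60,255)); m[:188]=0;m[250:]=0;m[:,:195]=0;m[:,240:]=0
k=max(cv2.findContours(m,cv2.RETR_EXTERNAL,cv2.CHAIN_APPROX_NONE)[0],key=cv2.contourArea)
P=onz("top",k[:,0],.0275)[:,:2].astype(np.float32)*1000
print(cv2.minAreaRect(P)); print(cv2.boxPoints(cv2.minAreaRect(P)))
# stand plate mask
for n in ("top","side"):
    snap(n)
    for d in bot.masks_of(n,"stand")[:1]:
        mm=d['pixels'].astype(np.uint8);print(n,d['score'],mm.sum());cv2.imwrite(f"pics/m{n}.png",mm*255)
o,im=snap("side")
cv2.imwrite("pics/sidec.png",cv2.resize(im[110:240,210:380],None,fx=4,fy=4,interpolation=cv2.INTER_CUBIC)[:,:,::-1])
E
```

```text
((482.30242919921875, 132.4676513671875), (168.98928833007812, 73.72268676757812), 15.01628589630127)
[[391.14255  146.17825 ]
 [410.24362   74.973015]
 [573.4623   118.75705 ]
 [554.3612   189.96228 ]]
top 0.94 5736
side 0.76 4075
```

View pics/sidec.png

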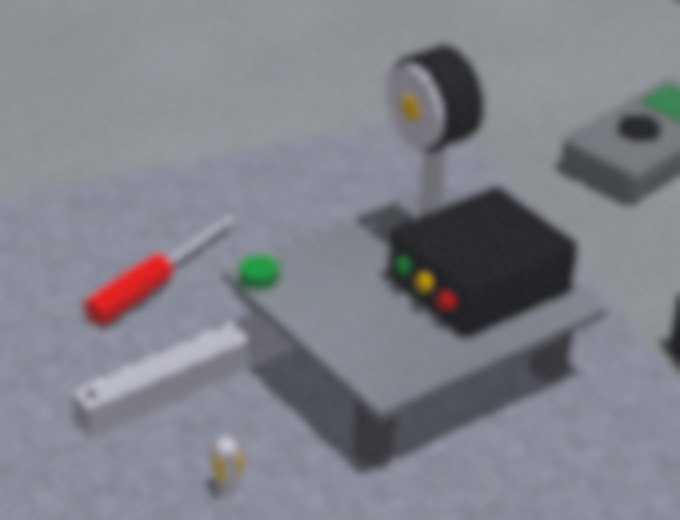

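```bash
python3 - <<'E'
from h import *
o,im=snap("top")
g=cv2.cvtColor(im,cv2.COLOR_RGB2GRAY); sub=g[185:250,195:240]; print(np.percentile(sub,[10,50,80,90,95]))
m=(g>155).astype(np.uint8); m[:188]=0;m[250:]=0;m[:,:195]=0;m[:,240:]=0
k=max(cv2.findContours(m,cv2.RETR_EXTERNAL,cv2.CHAIN_APPROX_NONE)[0],key=cv2.contourArea)
P=onz("top",k[:,0],.0275)[:,:2].astype(np.float32)*1000
print(cv2.minAreaRect(P)); print(cv2.boxPoints(cv2.minAreaRect(P)))
# front edge of plate: stand mask hull at z=.068
mm=bot.masks_of("top","stand")[0]['pixels'].astype(np.uint8)
k=max(cv2.findContours(mm,cv2.RETR_EXTERNAL,cv2.CHAIN_APPROX_NONE)[0],key=cv2.contourArea)
a=cv2.approxPolyDP(cv2.convexHull(k),2,True)[:,0]
print(a.tolist()); print(np.round(onz("top",a,.068)[:,:2]*1000))
E
```

```text
[107. 125. 129. 159. 164.]
((491.6820068359375, 159.57640075683594), (129.1436309814453, 20.13802719116211), 15.0518159866333)
[[426.71072 152.53114]
 [431.9404  133.08403]
 [556.6533  166.62166]
 [551.4236  186.06877]]
[[252, 103], [271, 172], [263, 179], [201, 189], [184, 122], [187, 109], [197, 103]]
[[786.  68.]
 [596.  20.]
 [578.  40.]
 [553. 199.]
 [735. 247.]
 [771. 241.]
 [788. 214.]]
```

```bash
cat > go.py <<'E'
# usage: go.py x y z yaw_deg(of tool -x axis in world)  -> row numbers
import sys
from h import *
def row(x,y,z,yaw=None):
    o=bot.get_obs();Rm=R.from_quat(o['tool_rot']).as_matrix()
    d=Rm.T@(np.array([x,y,z])/1000-o['eef_pos'])
    cur=np.degrees(np.arctan2(-Rm[1,0],-Rm[0,0]))
    t=0 if yaw is None else (-(yaw-cur)+180)%360-180
    print("t",round(o['clock'],2),"yaw",round(cur,2),"tilt",np.round(Rm[:,2],4),"pos",np.round(o['eef_pos']*1000,1),"F",np.round(o['ft_force'],2),"w",round(o['grip_width']*1000,1))
    print("row",np.round(d,4),"turn",round(t/120,4))
if __name__=="__main__":
    a=[float(v) for v in sys.argv[1:]];row(*a)
E
python3 go.py 478 -238 100 -5.3
```

```text
t 1.7 yaw -19.93 tilt [-1.e-04 -0.e+00 -1.e+00] pos [170.4 470.1 209.1] F [0.46 0.8  0.42] w 85.5
row [-0.5305 -0.5608  0.1091] turn -0.1219
```

```bash
python3 -m inch '[[-0.53,-0.561,0.1,-0.122,0],[-0.53,-0.561,0.1,-0.122,0],[-0.53,-0.561,0.1,-0.122,0],[-0.53,-0.561,0.1,-0.122,0],[-0.53,-0.561,0.1,-0.122,0],[-0.53,-0.561,0.1,-0.122,0],[-0.53,-0.561,0.1,-0.122,0],[-0.53,-0.561,0.1,-0.122,0],[-0.53,-0.561,0.1,-0.122,0],[-0.53,-0.561,0.1,-0.122,0]]'; python3 go.py 478 -238 100 -5.3
```

```text
clock: 2.95
eef_pos: [0.4174, -0.0996, 0.1291]
tool_rot: [0.046, 0.999, 0.0, 0.001]
ft_force: [1.1, 1.5, 0.7]
grip_width: 0.0855
t 2.95 yaw -5.32 tilt [ 0.0015  0.     -1.    ] pos [417.4 -99.6 129.1] F [1.12 1.52 0.74] w 85.5
row [-0.0732 -0.1322  0.0292] turn -0.0002
```

```bash
python3 -m inch '[[-0.073,-0.132,0.03,0,0],[-0.073,-0.132,0.03,0,0],[-0.073,-0.132,0.03,0,0],[-0.073,-0.132,0.03,0,0]]'; python3 go.py 478 -238 20.5 -5.3
python3 - <<'E'
from h import *
o,im=snap("wrist","w1")
E
```

```text
clock: 3.45
eef_pos: [0.4772, -0.2374, 0.098]
tool_rot: [0.048, 0.999, 0.0, -0.0]
ft_force: [-0.2, 1.0, 0.9]
grip_width: 0.0851
t 3.45 yaw -5.46 tilt [-7.e-04  3.e-04 -1.e+00] pos [ 477.2 -237.4   98. ] F [-0.21  1.03  0.85] w 85.1
row [-0.0009 -0.0006  0.0775] turn -0.0014
```

View pics/w1.png

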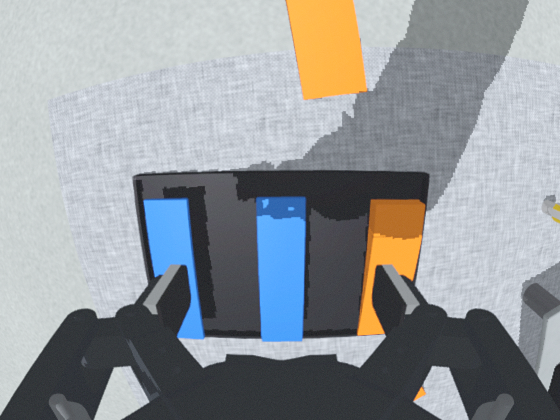

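```bash
python3 -m inch '[[0,0,0.05,0,0],[0,0,0.077,0,0],[0,0,0.077,0,0],[0,0,0.077,0,0.6],[0,0,0.077,0,0.8],[0,0,0.077,0,1],[0,0,0.077,0,1],[0,0,0.077,0,1]]'; python3 go.py 478 -238 110 -5.3
```

```text
clock: 4.5
eef_pos: [0.4771, -0.2357, 0.0222]
tool_rot: [0.046, 0.999, -0.0, 0.0]
ft_force: [-0.3, -0.7, -0.2]
grip_width: 0.0001
t 4.5 yaw -5.3 tilt [ 3.e-04 -1.e-04 -1.e+00] pos [ 477.1 -235.7   22.2] F [-0.35 -0.7  -0.21] w 0.1
row [-0.0011 -0.0022 -0.0878] turn 0.0
```

```bash

python3 - <<'E'
from h import *
o,im=snap("wrist","w2")
o,im=snap("side"); cv2.imwrite("pics/s2.png",cv2.resize(im[220:400,150:420],None,fx=2.9,fy=2.9,interpolation=cv2.INTER_CUBIC)[:,:,::-1])
E
```

```text
(no output)
```

View pics/w2.png

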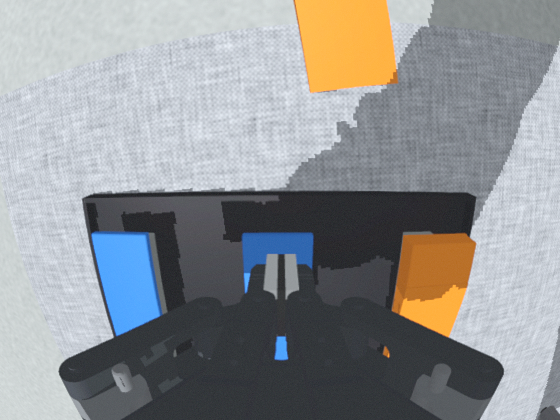

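View pics/s2.png

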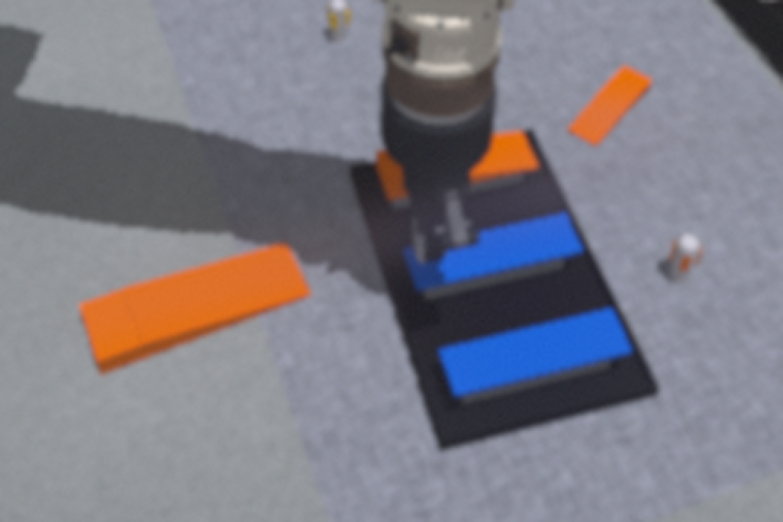

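```bash

python3 - <<'E'
from h import *
o=bot.get_obs()
print(np.round(onz("wrist",[[243,233],[312,233],[93,233],[401,234]],.035,o)*1000,1))
print(proj("wrist",[o['eef_pos'],o['eef_pos']+[0,0,.013],o['eef_pos']+[0,0,.019]],o))
for n in ("top","side"):
    o,im=snap(n); hsv=cv2.cvtColor(im,cv2.COLOR_RGB2HSV)
    m=cv2.inRange(hsv,(105,120,60),(125,255,255));cs,_=cv2.findContours(m,cv2.RETR_EXTERNAL,cv2.CHAIN_APPROX_NONE)
    for k in cs:
        if cv2.contourArea(k)<40: continue
        P=onz(n,k[:,0],.035)[:,:2].astype(np.float32)*1000
        print(n,np.round(cv2.boxPoints(cv2.minAreaRect(P))).tolist())
im=cv2.imread("pics/w2.png");cv2.imwrite("pics/w2c.png",cv2.resize(im[200:380,180:380],None,fx=3.3,fy=3.3,interpolation=cv2.INTER_CUBIC))
E
```

```text
[[ 458.9 -253.4   35. ]
 [ 462.  -219.    35. ]
 [ 452.2 -340.    35. ]
 [ 467.4 -172.1   35. ]]
[[281.62369803 252.73149053]
 [281.68036954 262.8555224 ]
 [281.70914964 268.02044   ]]
top [[-16.0, -677.0], [80.0, -678.0], [82.0, -545.0], [-14.0, -544.0]]
top [[79.0, -631.0], [94.0, -683.0], [109.0, -679.0], [94.0, -626.0]]
top [[505.0, -260.0], [591.0, -269.0], [595.0, -228.0], [509.0, -220.0]]
side [[449.0, -345.0], [584.0, -357.0], [588.0, -314.0], [453.0, -302.0]]
side [[459.0, -258.0], [592.0, -271.0], [596.0, -228.0], [463.0, -215.0]]
```

View pics/w2c.png

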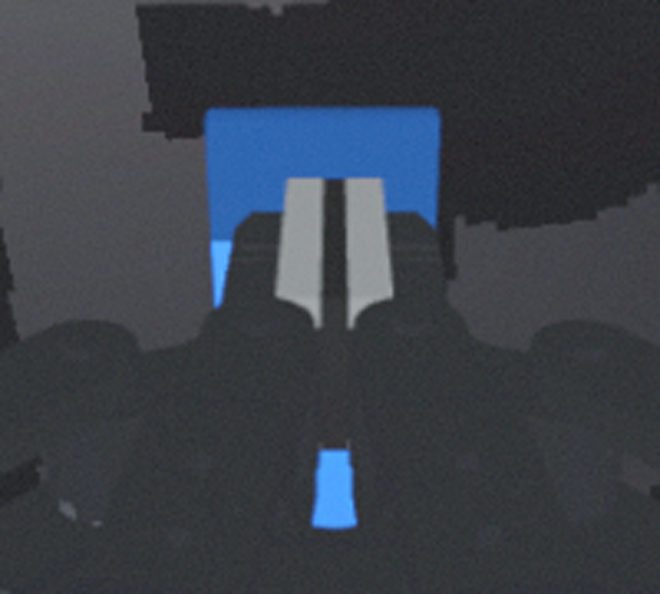

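```bash
python3 -m inch '[[0,0,-0.01,0,1],[0,0,-0.02,0,1],[0,0,-0.02,0,1]]'
python3 - <<'E'
from h import *
o,im=snap("wrist","w3"); print(o['eef_pos'],o['ft_force'],o['grip_width'])
cv2.imwrite("pics/w3c.png",cv2.resize(im[180:380,130:430],None,fx=2.6,fy=2.6,interpolation=cv2.INTER_CUBIC)[:,:,::-1])
E
```

```text
clock: 5.08
eef_pos: [0.4782, -0.2361, 0.0435]
tool_rot: [0.046, 0.999, -0.001, 0.001]
ft_force: [-0.5, 1.0, -0.6]
grip_width: -0.0001
[ 0.47822899 -0.23613081  0.04348685] [-0.47707098  0.99786309 -0.59177239] -5.542073573194057e-05
```

View pics/w3c.png

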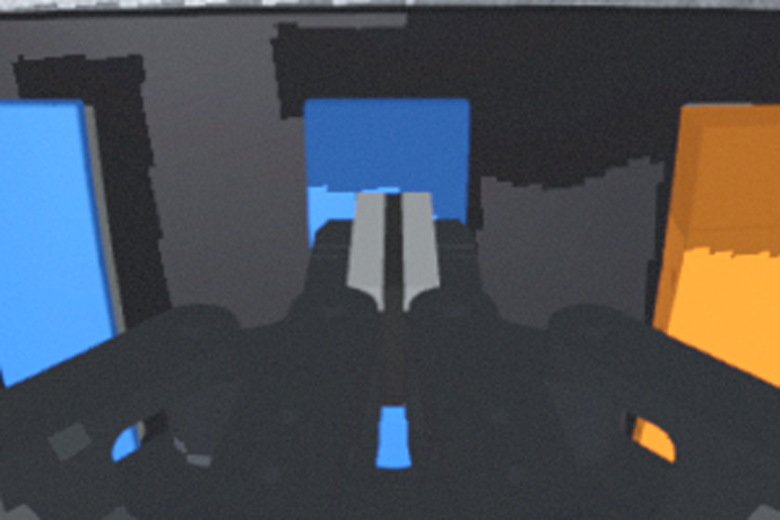

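```bash

python3 - <<'E'
from h import *
from scipy.optimize import least_squares
# corners: middle shim near end L,R
for f in ("w1","w2","w3"):
    im=cv2.imread(f"pics/{f}.png")[:,:,::-1].copy();hsv=cv2.cvtColor(im,cv2.COLOR_RGB2HSV)
    m=cv2.inRange(hsv,(100,120,60),(125,255,255))
    cs=cv2.findContours(m,cv2.RETR_EXTERNAL,cv2.CHAIN_APPROX_NONE)[0]
    for k in cs:
        if cv2.contourArea(k)<300: continue
        print(f,cv2.boundingRect(k),cv2.approxPolyDP(k,2,True)[:,0].tolist())
E
```

```text
w1 (143, 197, 62, 142) [[144, 199], [145, 224], [154, 276], [162, 274], [171, 263], [185, 265], [187, 269], [190, 304], [176, 336], [203, 338], [188, 199]]
w1 (256, 196, 50, 146) [[258, 196], [256, 226], [260, 335], [262, 340], [267, 341], [301, 340], [304, 309], [305, 197]]
w2 (241, 232, 73, 62) [[242, 234], [245, 293], [250, 269], [256, 264], [264, 264], [267, 253], [295, 253], [298, 264], [303, 263], [312, 268], [311, 232]]
w2 (91, 231, 72, 105) [[92, 232], [95, 257], [116, 335], [162, 314], [148, 232]]
w3 (108, 218, 67, 111) [[161, 218], [108, 220], [116, 268], [131, 328], [174, 309]]
w3 (246, 217, 65, 59) [[247, 218], [249, 275], [256, 264], [265, 264], [267, 253], [295, 253], [297, 264], [309, 265], [308, 217]]
```

```bash

python3 - <<'E'
from h import *
q1=R.from_quat([0.047,0.9989,0,0]).as_quat()
O=[dict(eef_pos=np.array(p),tool_rot=q1) for p in ([.4772,-.2374,.098],[.4771,-.2357,.0222],[.4782,-.2361,.0435])]
px=[[(257,196.5),(305.5,196.5)],[(241.5,232),(312.5,232)],[(246.5,217.5),(309.5,217.5)]]
for z in (.015,.02,.025,.03,.035,.04):
    for o,p in zip(O,px):
        P=onz("wrist",p,z,o)*1000; print(z,np.round(P[:,0],1),np.round(P[:,1],1),"w",round(np.linalg.norm(P[0]-P[1]),1))
E
```

```text
0.015 [464.  467.6] [-255.4 -217.4] w 38.2
0.015 [465.5 469.2] [-257.4 -217.4] w 40.2
0.015 [464.8 468.5] [-256.9 -217.6] w 39.4
0.02 [462.8 466.3] [-254.9 -217.7] w 37.4
0.02 [463.7 467.3] [-256.6 -217.8] w 39.0
0.02 [463.3 466.9] [-256.2 -217.9] w 38.4
0.025 [461.6 465. ] [-254.4 -218. ] w 36.6
0.025 [461.9 465.5] [-255.8 -218.1] w 37.8
0.025 [461.7 465.2] [-255.5 -218.2] w 37.4
0.03 [460.4 463.8] [-254.  -218.3] w 35.8
0.03 [460.2 463.6] [-255.  -218.5] w 36.7
0.03 [460.2 463.6] [-254.8 -218.5] w 36.4
0.035 [459.2 462.5] [-253.5 -218.5] w 35.1
0.035 [458.4 461.7] [-254.2 -218.8] w 35.5
0.035 [458.7 462. ] [-254.1 -218.9] w 35.4
0.04 [458.  461.2] [-253.  -218.8] w 34.3
0.04 [456.6 459.8] [-253.3 -219.1] w 34.3
0.04 [457.2 460.4] [-253.4 -219.2] w 34.3
```

```bash

python3 - <<'E'
from h import *
o=dict(eef_pos=np.zeros(3),tool_rot=np.array([0,0,0,1.]))
for x in (-.011,0,.011):
  for z in (0,-.01,-.02,-.03,-.04): print(x,z,np.round(proj("wrist",[[x,0,z],[x,.005,z],[x,.0425,z]],o),1).tolist())
E
```

```text
-0.011 0 [[281.6, 270.4], [290.4, 270.4], [355.4, 269.4]]
-0.011 -0.01 [[281.6, 278.8], [290.9, 278.8], [359.1, 277.5]]
-0.011 -0.02 [[281.7, 288.0], [291.5, 288.0], [363.2, 286.4]]
-0.011 -0.03 [[281.7, 298.3], [292.1, 298.2], [367.7, 296.2]]
-0.011 -0.04 [[281.8, 309.7], [292.8, 309.6], [372.6, 307.1]]
0 0 [[281.6, 252.7], [290.7, 252.7], [357.1, 252.0]]
0 -0.01 [[281.7, 260.4], [291.2, 260.4], [361.0, 259.4]]
0 -0.02 [[281.7, 268.9], [291.8, 268.9], [365.4, 267.7]]
0 -0.03 [[281.8, 278.4], [292.4, 278.4], [370.2, 276.8]]
0 -0.04 [[281.8, 289.1], [293.2, 289.1], [375.6, 286.9]]
0.011 0 [[281.6, 234.1], [290.9, 234.1], [358.6, 233.7]]
0.011 -0.01 [[281.7, 241.0], [291.4, 241.0], [362.9, 240.4]]
0.011 -0.02 [[281.7, 248.6], [292.1, 248.6], [367.5, 247.8]]
0.011 -0.03 [[281.8, 257.2], [292.8, 257.2], [372.7, 256.0]]
0.011 -0.04 [[281.9, 266.9], [293.6, 266.9], [378.5, 265.3]]
```

```bash

python3 - <<'E'
from h import *
for z in (.022,.035,.047): print(z,proj("side",[[.477,-.236,z],[.466,-.235,z],[.488,-.237,z]]))
o,im=snap("side"); print(o['eef_pos'])
for z in (0,.013,.025): print(z,proj("side",o['eef_pos']+[0,0,z]))
cv2.imwrite("pics/s3.png",cv2.resize(im[240:360,230:370],None,fx=5,fy=5,interpolation=cv2.INTER_CUBIC)[:,:,::-1])
E
```

```text
0.022 [[297.15043674 313.66275657]
 [292.25976303 314.75905467]
 [302.01798993 312.57164119]]
0.035 [[297.34475213 310.02963357]
 [292.40889049 311.12745638]
 [302.25706285 308.93704891]]
0.047 [[297.52736029 306.61540121]
 [292.54903923 307.71451044]
 [302.48172236 305.52158163]]
[ 0.47773839 -0.23590495  0.04285816]
0 [[297.76755708 307.66794083]]
0.013 [[297.97059459 303.9241317 ]]
0.025 [[298.16145017 300.40494537]]
```

View pics/s3.png

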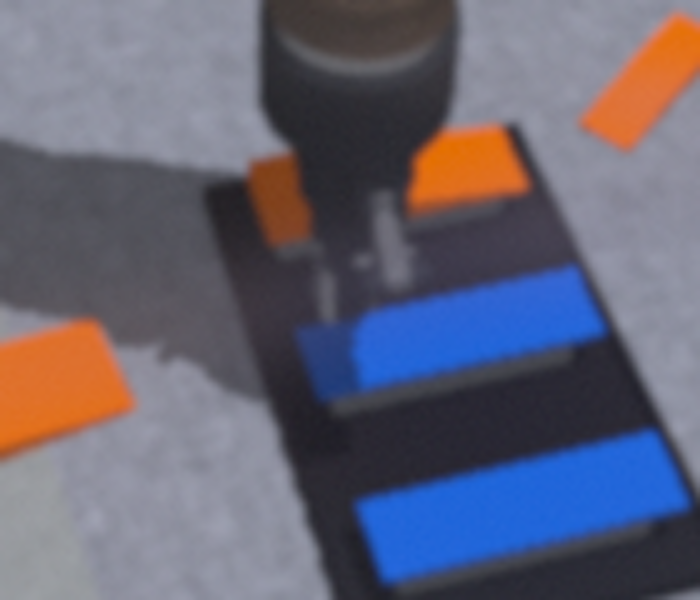

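```bash
python3 -m inch '[[0,0,0,0,0],[0,0,0,0,0],[0,0,0,0,0],[0,0,0.02,0,0],[0,0,0.033,0,0],[0,0,0.033,0,0]]'
python3 - <<'E'
from h import *
o,im=snap("wrist","w4"); print(o['eef_pos'],o['ft_force'],o['grip_width'])
o,im=snap("side");cv2.imwrite("pics/s4.png",cv2.resize(im[240:360,230:370],None,fx=5,fy=5,interpolation=cv2.INTER_CUBIC)[:,:,::-1])
E
```

```text
clock: 5.92
eef_pos: [0.4758, -0.235, 0.0077]
tool_rot: [0.046, 0.999, 0.001, -0.001]
ft_force: [-0.0, 0.8, -0.0]
grip_width: 0.0855
[ 0.47580924 -0.23495268  0.00765969] [-0.00802521  0.79127583 -0.03315055] 0.0854655574289418
```

View pics/w4.png

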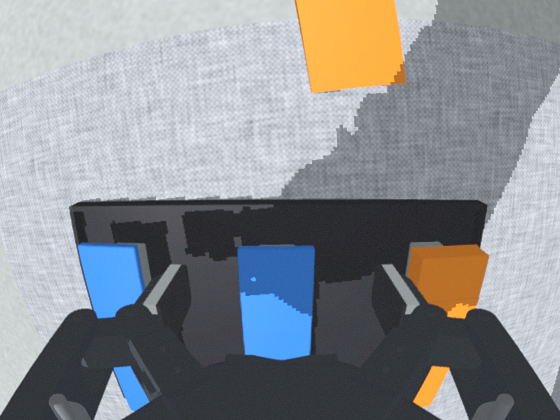

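View pics/s4.png

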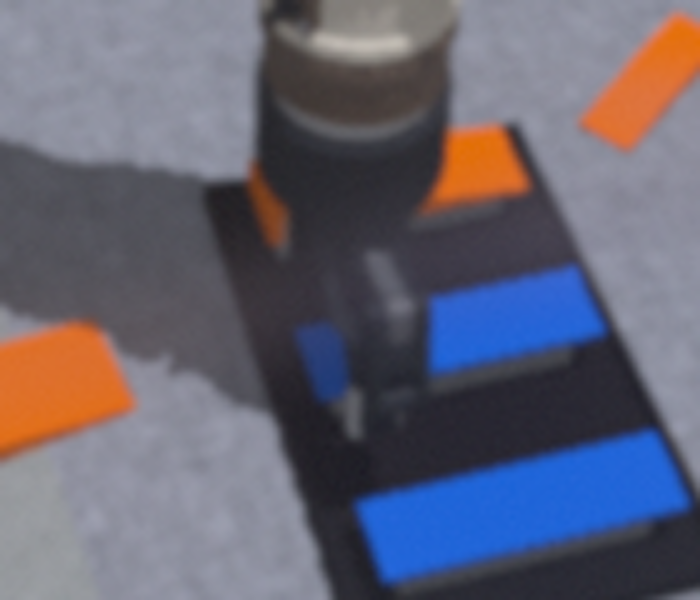

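```bash

python3 - <<'E'
from h import *
for z in (.0,.01,.02,.03,.04): print(z,np.round(proj("side",[[.472,-.280,z],[.483,-.281,z],[.461,-.281,z]]),1).tolist())
E
```

```text
0.0 [[302.5, 336.9], [307.4, 335.7], [297.8, 338.8]]
0.01 [[302.6, 334.2], [307.6, 333.0], [298.0, 336.1]]
0.02 [[302.8, 331.5], [307.9, 330.3], [298.2, 333.4]]
0.03 [[303.0, 328.7], [308.1, 327.5], [298.3, 330.7]]
0.04 [[303.2, 325.9], [308.3, 324.7], [298.5, 327.9]]
```

```bash
python3 -m inch '[[0,0,0,0,0.3],[0,0,0,0,0.6],[0,0,0,0,1],[0,0,0,0,1]]'
python3 - <<'E'
from h import *
o,im=snap("wrist","w5"); print(o['eef_pos'],o['ft_force'],o['grip_width'])
E
```

```text
clock: 6.52
eef_pos: [0.4774, -0.2358, 0.0099]
tool_rot: [0.046, 0.999, -0.0, 0.001]
ft_force: [-1.3, 0.5, 5.7]
grip_width: 0.0327
[ 0.47739085 -0.23581052  0.00990747] [-1.32649258  0.50265043  5.69126366] 0.03268310080656331
```

View pics/w5.png

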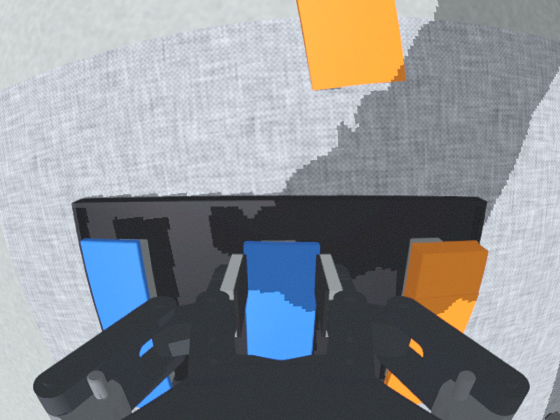

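```bash
python3 -m inch '[[0,0,0,0,1],[0,0,0,0,1]]'; python3 -m inch '[[0,0,-0.015,0,1],[0,0,-0.03,0,1],[0,0,-0.03,0,1]]'
python3 - <<'E'
from h import *
o,im=snap("wrist","w6"); print(o['eef_pos'],o['ft_force'],o['grip_width'])
E
```

```text
clock: 6.82
eef_pos: [0.4774, -0.2358, 0.0099]
tool_rot: [0.046, 0.999, -0.0, 0.0]
ft_force: [-0.4, 0.9, 5.6]
grip_width: 0.0328
clock: 7.2
eef_pos: [0.4786, -0.2363, 0.041]
tool_rot: [0.046, 0.999, -0.001, 0.002]
ft_force: [0.6, 0.3, -0.7]
grip_width: 0.0325
[ 0.47860847 -0.23632791  0.04097056] [ 0.6365624   0.28680526 -0.73973313] 0.032522642244094443
```

View pics/w6.png

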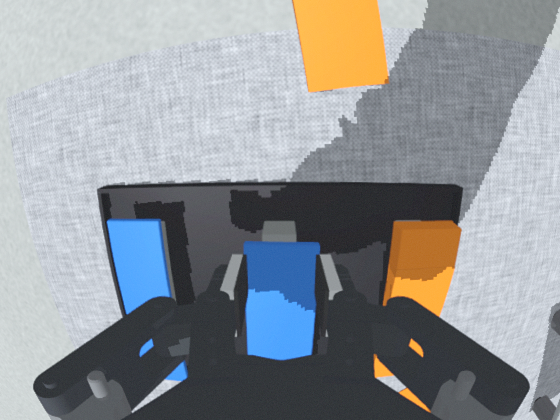

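```bash

python3 - <<'E'
from h import *
o=dict(eef_pos=np.zeros(3),tool_rot=np.array([0,0,0,1.]))
for f,T in (("w5",-.0251),("w6",-.0251)):
    im=cv2.imread(f"pics/{f}.png")[:,:,::-1].copy();hsv=cv2.cvtColor(im,cv2.COLOR_RGB2HSV)
    m=cv2.inRange(hsv,(100,120,60),(125,255,255))
    for k in cv2.findContours(m,cv2.RETR_EXTERNAL,cv2.CHAIN_APPROX_NONE)[0]:
        if cv2.contourArea(k)>1500:
            a=cv2.approxPolyDP(k,3,True)[:,0];print(f,a.tolist());
            if 200<a[:,0].mean()<340: print(np.round(onz("wrist",a,T,o)*1000,1).tolist())
E
```

```text
w5 [[244, 241], [247, 354], [277, 360], [312, 354], [315, 255], [319, 253], [319, 243]]
[[16.9, -17.5, -25.1], [-52.0, -19.4, -25.1], [-56.3, -2.6, -25.1], [-51.9, 17.0, -25.1], [9.8, 15.7, -25.1], [10.8, 17.5, -25.1], [15.9, 17.3, -25.1]]
w5 [[138, 240], [80, 241], [103, 330], [150, 298]]
w6 [[245, 241], [247, 354], [277, 360], [310, 355], [316, 305], [315, 255], [319, 253], [319, 243]]
[[16.9, -17.1, -25.1], [-52.0, -19.4, -25.1], [-56.3, -2.6, -25.1], [-52.7, 15.9, -25.1], [-18.3, 17.4, -25.1], [9.8, 15.7, -25.1], [10.8, 17.5, -25.1], [15.9, 17.3, -25.1]]
w6 [[109, 218], [106, 223], [125, 313], [151, 298], [171, 297], [160, 219]]
```

```bash
python3 go.py 436 144 100 15
```

```text
t 7.25 yaw -5.29 tilt [ 0.0022 -0.0011 -1.    ] pos [ 478.  -236.    40.1] F [ 0.29  0.87 -0.46] w 32.3
row [ 0.0766  0.3745 -0.0604] turn -0.169
```

```bash
python3 -m inch '[[0,0,-0.06,0,1],[0.077,0.374,-0.06,-0.169,1],[0.077,0.374,-0.06,-0.169,1],[0.077,0.374,-0.06,-0.169,1],[0.077,0.374,-0.06,-0.169,1],[0.077,0.374,-0.06,-0.169,1],[0.077,0.374,-0.06,-0.169,1],[0.077,0.374,-0.06,-0.169,1],[0.077,0.374,-0.06,-0.169,1]]'; python3 go.py 436 144 30 15
python3 - <<'E'
from h import *
o,im=snap("wrist","w7"); print(o['eef_pos'],o['ft_force'],o['grip_width'])
o,im=snap("top");cv2.imwrite("pics/t7.png",cv2.resize(im[140:270,150:300],None,fx=5,fy=4.5,interpolation=cv2.INTER_CUBIC)[:,:,::-1])
E
```

```text
clock: 8.38
eef_pos: [0.4344, 0.1441, 0.0986]
tool_rot: [-0.131, 0.991, -0.0, -0.0]
ft_force: [0.1, -0.6, -0.1]
grip_width: 0.0327
t 8.38 yaw 15.08 tilt [-8.e-04 -8.e-04 -1.e+00] pos [434.4 144.1  98.6] F [ 0.05 -0.64 -0.11] w 32.7
row [-0.0016 -0.0004  0.0686] turn 0.0007
[0.43437493 0.14406092 0.09858789] [ 0.05458034 -0.63595333 -0.11406019] 0.03266328604263369
```

View pics/w7.png

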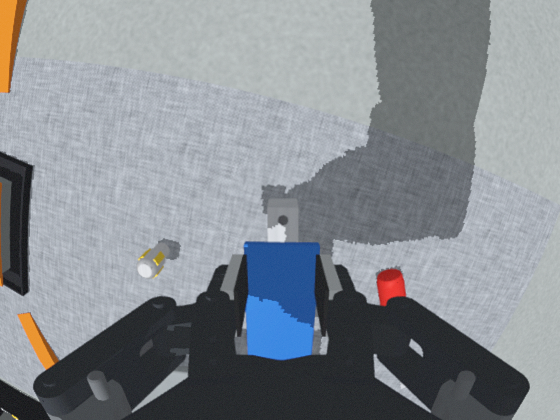

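View pics/t7.png

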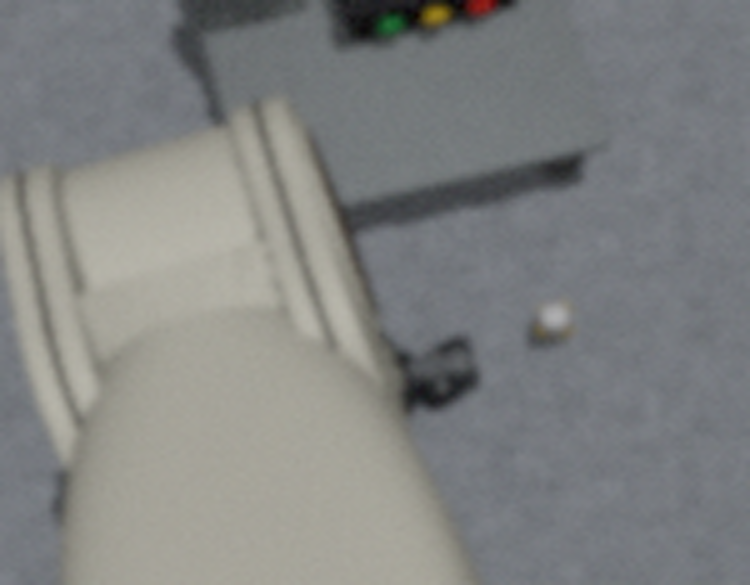

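```bash

python3 - <<'E'
from h import *
o=bot.get_obs()
for z in (.0225,.0275,.0325):
    P=onz("wrist",[(267.5,199),(299,199),(269,238),(299,238)],z,o)[:,:2]*1000
    m=(P[0]+P[1])/2;u=np.array([np.cos(np.radians(15)),np.sin(np.radians(15))])
    print(z,P.round(1).tolist(),"w",np.linalg.norm(P[0]-P[1]),"F",m+150*u)
E
```

```text
0.0225 [[426.5, 129.5], [420.3, 152.8], [457.1, 138.5], [451.0, 161.6]] w 24.12314146213327 F [568.26360302 179.987029  ]
0.0275 [[425.2, 129.4], [419.1, 152.2], [455.2, 138.2], [449.2, 160.8]] w 23.623100938698737 F [567.04299243 179.62714631]
0.0325 [[423.9, 129.3], [418.0, 151.6], [453.3, 137.9], [447.4, 160.0]] w 23.123060415264273 F [565.82238184 179.26726362]
```

```bash
python3 -m inch '[[0,0,0.06,0,1],[0,0,0.078,0,1],[0,0,0.082,0,1],[0,0,0.082,0,1]]'; python3 -m inch '[[0,0,0.003,0,1],[0,0,0.003,0,1]]';python3 -m inch '[[0,0,0.002,0,1],[0,0,0.002,0,1]]'
```

```text
clock: 8.98
eef_pos: [0.4356, 0.143, 0.0174]
tool_rot: [-0.129, 0.992, 0.0, 0.0]
ft_force: [0.1, 0.5, 0.3]
grip_width: 0.0327
clock: 9.22
eef_pos: [0.4355, 0.144, 0.0146]
tool_rot: [-0.13, 0.991, 0.0, 0.001]
ft_force: [0.6, -0.0, -0.6]
grip_width: 0.0327
clock: 9.48
eef_pos: [0.4348, 0.144, 0.012]
tool_rot: [-0.131, 0.991, -0.0, 0.0]
ft_force: [-0.3, -0.1, -0.6]
grip_width: 0.0328
```

```bash
python3 -m inch '[[0,0,0.002,0,1],[0,0,0.002,0,1]]' | egrep "pos|force";python3 -m inch '[[0,0,0.0015,0,1],[0,0,0.0015,0,1]]'| egrep "pos|force"; python3 -m inch '[[0,0,0.0015,0,1],[0,0,0.0015,0,1]]'| egrep "pos|force"
```

```text
eef_pos: [0.4346, 0.1439, 0.0098]
ft_force: [-1.3, 1.1, 0.0]
eef_pos: [0.4347, 0.1439, 0.0083]
ft_force: [-0.5, -0.9, -0.3]
eef_pos: [0.435, 0.144, 0.0076]
ft_force: [-2.0, -0.6, 5.2]
```

```bash
python3 -m inch '[[0,0,-0.003,0,1],[-0.02,0,-0.003,0,1],[-0.04,0,-0.003,0,1],[-0.06,0,-0.003,0,1],[-0.079,0,-0.003,0,1],[-0.079,0,-0.003,0,1],[-0.079,0,-0.001,0,1],[-0.079,0,-0.001,0,1]]'
python3 - <<'E'
from h import *
o,im=snap("wrist","w8"); print(o['eef_pos'],o['ft_force'],o['grip_width'])
o,im=snap("side");cv2.imwrite("pics/s8.png",cv2.resize(im[140:250,200:360],None,fx=4.8,fy=4.8,interpolation=cv2.INTER_CUBIC)[:,:,::-1])
E
```

```text
clock: 11.22
eef_pos: [0.5102, 0.1641, 0.0078]
tool_rot: [-0.13, 0.991, -0.0, -0.0]
ft_force: [0.4, 0.1, 0.3]
grip_width: 0.0326
[0.51020448 0.16408539 0.00780925] [0.43517566 0.08844569 0.2684882 ] 0.032594385244456195
```

View pics/w8.png

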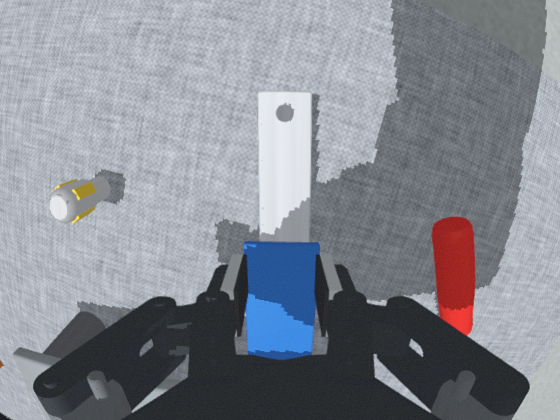

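View pics/s8.png

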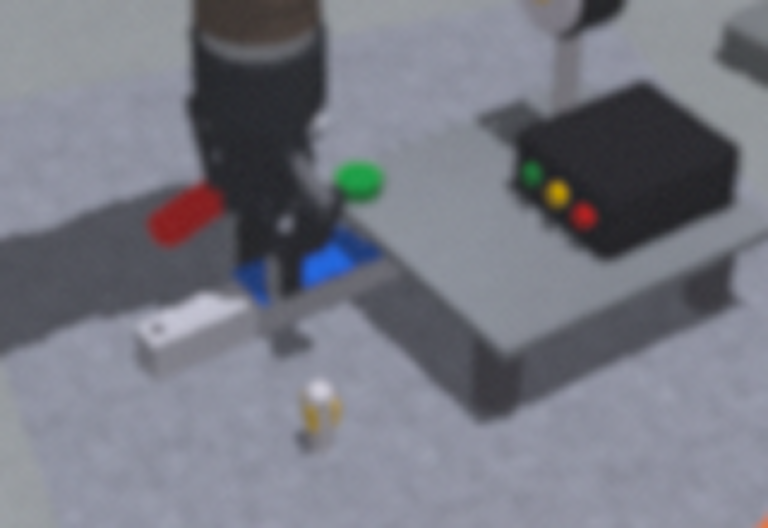

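```bash
python3 -m inch '[[0,0,0,0,0.5],[0,0,0,0,0.3],[0,0,0,0,0],[0,0,0,0,0]]'
python3 - <<'E'
from h import *
o,im=snap("wrist","w9"); print(o['eef_pos'],o['ft_force'],o['grip_width'])
for z in (.0225,.025,.0275,.03,.0325):
    P=onz("wrist",[(258.3,93),(312,93),(258.3,215),(312,215)],z,o)*1000
    print(z,np.linalg.norm(P[0]-P[1]),np.linalg.norm(P[2]-P[3]))
E
```

```text
clock: 11.82
eef_pos: [0.5112, 0.1644, 0.008]
tool_rot: [-0.13, 0.991, 0.0, 0.0]
ft_force: [-0.2, -0.1, 0.7]
grip_width: 0.0853
[0.51117332 0.16439449 0.00800555] [-0.19553597 -0.10582416  0.72749442] 0.08534566111751568
0.0225 24.426508041653573 26.068064728465856
0.025 24.020687712107076 25.63497168869505
0.0275 23.61486738256058 25.201878648924243
0.03 23.20904705301404 24.768785609153465
0.0325 22.803226723467546 24.33569256938262
```

View pics/w9.png

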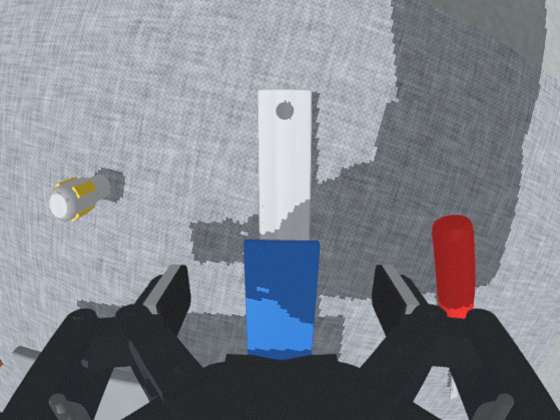

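```bash
python3 -m inch '[[0,0,-0.06,0,0],[0,0,-0.092,0,0],[0,0,-0.092,0,0]]'; python3 go.py 484 -149.5 100 -5.3
```

```text
clock: 12.25
eef_pos: [0.5137, 0.1652, 0.1032]
tool_rot: [-0.13, 0.991, 0.001, 0.003]
ft_force: [0.1, 0.0, -0.9]
grip_width: 0.0853
t 12.25 yaw 14.99 tilt [ 0.0068  0.0022 -1.    ] pos [513.7 165.2 103.2] F [ 0.05  0.05 -0.91] w 85.3
row [ 0.1101 -0.2963  0.0024] turn 0.1691
```

```bash
python3 -m inch '[[0.11,-0.296,0.002,0.169,0],[0.11,-0.296,0.002,0.169,0],[0.11,-0.296,0.002,0.169,0],[0.11,-0.296,0.002,0.169,0],[0.11,-0.296,0.002,0.169,0],[0.11,-0.296,0.002,0.169,0],[0.11,-0.296,0.002,0.169,0],[0.11,-0.296,0.002,0.169,0]]'
python3 - <<'E'
from h import *
o,im=snap("wrist","w10"); print(o['eef_pos'],o['ft_force'],o['grip_width'])
hsv=cv2.cvtColor(im,cv2.COLOR_RGB2HSV)
m=cv2.inRange(hsv,(5,150,60),(20,255,255))
for k in cv2.findContours(m,cv2.RETR_EXTERNAL,cv2.CHAIN_APPROX_NONE)[0]:
    if cv2.contourArea(k)>500:
        a=cv2.approxPolyDP(k,2,True)[:,0];print(a.tolist());print(np.round(onz("wrist",a,.0445,o)*1000,1)[:,:2].tolist())
E
python3 go.py 484 -149.5 17 -5.3
```

```text
clock: 13.25
eef_pos: [0.4813, -0.1485, 0.0974]
tool_rot: [0.045, 0.999, 0.0, -0.001]
ft_force: [-0.2, 0.5, -0.1]
grip_width: 0.0856
[ 0.48127415 -0.14848711  0.09740377] [-0.22177031  0.46782045 -0.07400246] 0.0855864198966631
[[254, 205], [251, 224], [257, 340], [302, 341], [307, 265], [307, 206]]
[[466.7, -166.4], [480.4, -170.1], [583.9, -178.3], [588.3, -140.6], [516.2, -132.5], [470.8, -129.6]]
[[173, 0], [193, 106], [255, 94], [239, 0]]
[[314.1, -208.9], [393.9, -200.5], [391.2, -157.9], [323.2, -162.8]]
t 13.3 yaw -5.14 tilt [-8.e-04  5.e-04 -1.e+00] pos [ 481.4 -148.4   97.6] F [-0.22 -0.47  0.29] w 85.4
row [-0.0027 -0.0009  0.0806] turn 0.0014
```

View pics/w10.png

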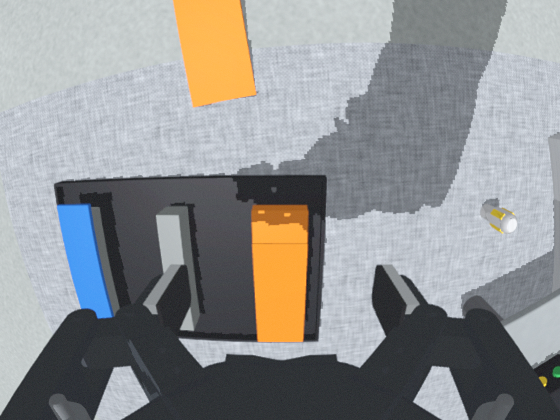

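```bash
python3 -m inch '[[-0.003,-0.001,0.05,0,0],[-0.003,-0.001,0.081,0,0],[-0.003,-0.001,0.081,0,0],[-0.003,-0.001,0.081,0,0.3],[-0.003,-0.001,0.081,0,0.6],[-0.003,-0.001,0.081,0,1],[-0.003,-0.001,0.081,0,1],[-0.003,-0.001,0.081,0,1]]'; python3 -m inch '[[0,0,-0.015,0,1],[0,0,-0.03,0,1],[0,0,-0.03,0,1]]'
python3 - <<'E'
from h import *
o,im=snap("wrist","w11"); print(o['eef_pos'],o['ft_force'],o['grip_width'])
E
```

```text
clock: 14.3
eef_pos: [0.4858, -0.1515, 0.0191]
tool_rot: [0.046, 0.999, -0.0, 0.002]
ft_force: [-2.2, 1.3, 8.0]
grip_width: 0.0365
clock: 14.68
eef_pos: [0.486, -0.1519, 0.049]
tool_rot: [0.046, 0.999, -0.001, 0.002]
ft_force: [-0.7, -0.8, -0.9]
grip_width: 0.0363
[ 0.48603107 -0.15186989  0.04904111] [-0.73424233 -0.80790183 -0.89324559] 0.036278613086426256
```

View pics/w11.png

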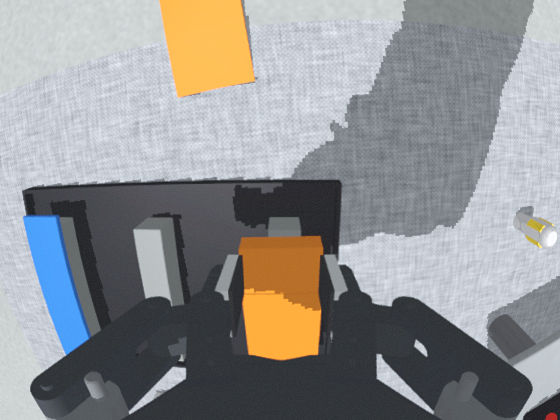

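```bash

python3 - <<'E'
from h import *
o=dict(eef_pos=np.zeros(3),tool_rot=np.array([0,0,0,1.]))
a=[(239,238),(322,238),(244,290),(320,290),(248,352),(317,352)]
print(np.round(onz("wrist",a,-.0254,o)*1000,1).tolist(),np.round(onz("wrist",a,-.0109,o)*1000,1).tolist())
E
python3 go.py 430 142 100 15
```

```text
[[18.5, -19.8, -25.4], [18.5, 18.6, -25.4], [-9.2, -18.7, -25.4], [-9.2, 19.0, -25.4], [-50.2, -18.7, -25.4], [-50.2, 19.7, -25.4]] [[12.9, -21.8, -10.9], [12.9, 20.6, -10.9], [-17.7, -20.6, -10.9], [-17.7, 21.0, -10.9], [-62.9, -20.6, -10.9], [-63.0, 21.8, -10.9]]
t 14.72 yaw -5.3 tilt [ 2.3e-03 -8.0e-04 -1.0e+00] pos [ 485.2 -151.6   48.1] F [ 0.33 -0.49 -1.29] w 36.7
row [ 0.082   0.2873 -0.0523] turn -0.1691
```

```bash
python3 -m inch '[[0,0,-0.05,0,1],[0.086,0.287,-0.052,-0.169,1],[0.086,0.287,-0.052,-0.169,1],[0.086,0.287,-0.052,-0.169,1],[0.086,0.287,-0.052,-0.169,1],[0.086,0.287,-0.052,-0.169,1],[0.086,0.287,-0.052,-0.169,1],[0.086,0.287,-0.052,-0.169,1]]'; python3 go.py 426 142 25 15
python3 - <<'E'
from h import *
o,im=snap("wrist","w12"); print(o['eef_pos'],o['ft_force'],o['grip_width'])
E
```

```text
clock: 15.72
eef_pos: [0.4248, 0.1421, 0.0986]
tool_rot: [-0.131, 0.991, -0.0, -0.0]
ft_force: [-0.1, -0.7, -0.5]
grip_width: 0.0366
t 15.72 yaw 15.02 tilt [-8.e-04 -9.e-04 -1.e+00] pos [424.8 142.1  98.6] F [-0.11 -0.71 -0.53] w 36.6
row [-0.0012 -0.0003  0.0736] turn 0.0002
[0.42483069 0.14207928 0.09857708] [-0.11311945 -0.71054678 -0.52666956] 0.03658995594329677
```

View pics/w12.png

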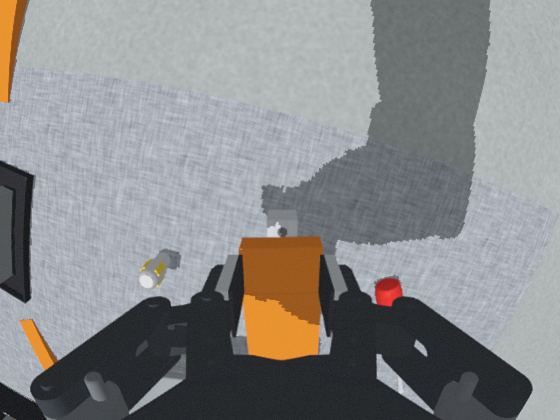

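```bash
python3 -m inch '[[-0.001,0,0.05,0,1],[-0.001,0,0.07,0,1],[-0.001,0,0.073,0,1],[-0.001,0,0.073,0,1]]'| egrep "pos|force"; for i in 1; do python3 -m inch '[[0,0,0.0015,0,1],[0,0,0.0015,0,1]]'| egrep "pos|force";python3 -m inch '[[0,0,0.001,0,1],[0,0,0.001,0,1]]'| egrep "pos|force";done
```

```text
eef_pos: [0.4269, 0.1419, 0.0264]
ft_force: [-0.3, 0.6, -0.1]
eef_pos: [0.4269, 0.1428, 0.0252]
ft_force: [-0.9, 0.2, 0.0]
eef_pos: [0.4262, 0.1428, 0.0236]
ft_force: [-0.3, -0.2, -0.2]
```

```bash
python3 -m inch '[[0,0,0.001,0,1],[0,0,0.001,0,1]]'| egrep "pos|force"; python3 -m inch '[[0,0,0.001,0,1],[0,0,0.001,0,1]]'| egrep "pos|force"
```

```text
eef_pos: [0.4261, 0.1427, 0.0224]
ft_force: [-1.0, -0.6, -0.3]
eef_pos: [0.4261, 0.1427, 0.0214]
ft_force: [-0.0, 0.3, -0.9]
```

```bash
python3 -m inch '[[0,0,0.001,0,1],[0,0,0.001,0,1]]'| egrep "pos|force"; python3 -m inch '[[0,0,0.001,0,1],[0,0,0.001,0,1]]'| egrep "pos|force";python3 - <<'E'
from h import *
o,im=snap("side");cv2.imwrite("pics/s13.png",cv2.resize(im[140:250,200:360],None,fx=4.8,fy=4.8,interpolation=cv2.INTER_CUBIC)[:,:,::-1])
E
```

```text
eef_pos: [0.4261, 0.1427, 0.0204]
ft_force: [-1.3, -0.6, 0.2]
eef_pos: [0.426, 0.1427, 0.0194]
ft_force: [-1.6, -1.2, 1.1]
```

View pics/s13.png

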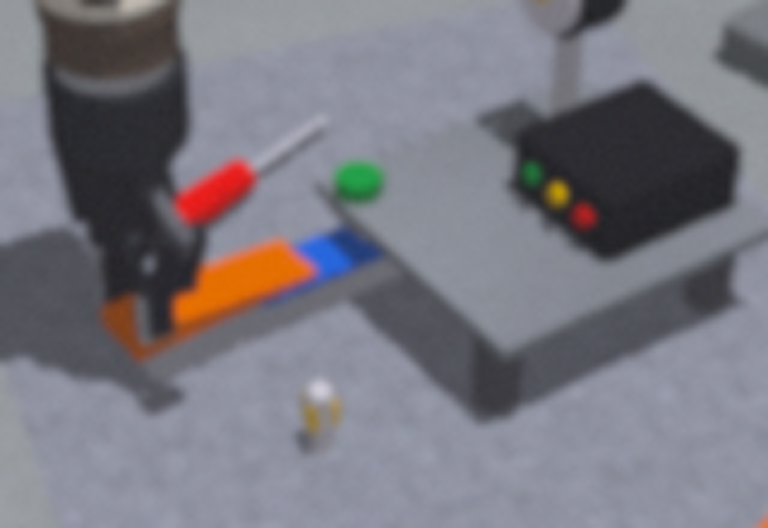

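```bash
python3 -m inch '[[0,0,-0.002,0,1],[-0.02,0,-0.002,0,1],[-0.04,0,-0.002,0,1],[-0.055,0,-0.002,0,1],[-0.064,0,-0.002,0,1],[-0.064,0,-0.002,0,1]]'| egrep "pos|force"; python3 -m inch '[[0,0,0.001,0,1],[0,0,0.001,0,1]]'| egrep "pos|force";python3 -m inch '[[0,0,0.001,0,1],[0,0,0.001,0,1]]'| egrep "pos|force"
```

```text
eef_pos: [0.488, 0.1592, 0.0219]
ft_force: [-1.2, -0.9, 3.5]
eef_pos: [0.4879, 0.1592, 0.0217]
ft_force: [-4.1, -1.3, 9.5]
eef_pos: [0.4878, 0.1592, 0.0215]
ft_force: [-5.0, -1.5, 14.5]
```

```bash
python3 -m inch '[[0,0,-0.002,0,1],[0,0,-0.002,0,1]]'| egrep "pos|force"; python3 - <<'E'
from h import *
o,im=snap("wrist","w14"); print(o['eef_pos'],o['ft_force'],o['grip_width'])
o,im=snap("side");cv2.imwrite("pics/s14.png",cv2.resize(im[140:250,200:360],None,fx=4.8,fy=4.8,interpolation=cv2.INTER_CUBIC)[:,:,::-1])
E
```

```text
eef_pos: [0.4884, 0.1593, 0.0218]
ft_force: [0.7, -0.6, 4.5]
[0.48840947 0.15934569 0.02180312] [ 0.7148719  -0.5724306   4.54720967] 0.03668199373854447
```

View pics/w14.png

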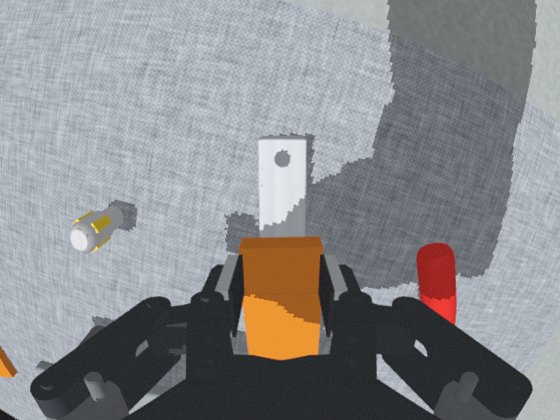

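View pics/s14.png

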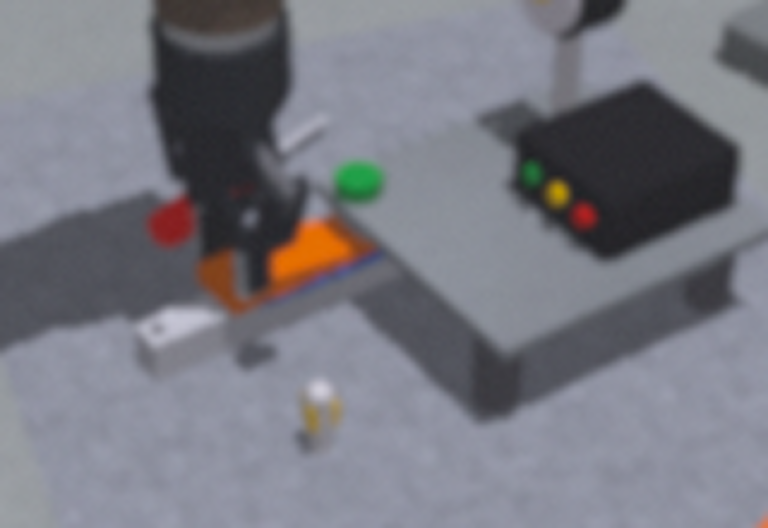

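```bash
python3 -m inch '[[-0.004,0,-0.0007,0,1],[-0.008,0,-0.0007,0,1],[-0.012,0,-0.0007,0,1],[-0.012,0,-0.0007,0,1]]'| egrep "pos|force"; python3 -m inch '[[-0.002,0,0,0,1],[-0.004,0,0,0,1],[-0.004,0,0,0,1]]'| egrep "pos|force"; python3 -m inch '[[-0.002,0,0,0,1],[-0.003,0,0,0,1],[-0.003,0,0,0,1]]'| egrep "pos|force"
```

```text
eef_pos: [0.5006, 0.1626, 0.0219]
ft_force: [1.3, 0.7, -1.5]
eef_pos: [0.504, 0.1635, 0.0221]
ft_force: [0.5, 0.7, -0.1]
eef_pos: [0.5065, 0.1642, 0.0222]
ft_force: [1.0, 0.2, -0.2]
```

```bash
for i in 1; do python3 -m inch '[[-0.002,0,0.0004,0,1],[-0.002,0,0.0004,0,1]]'| egrep "pos|force"; python3 -m inch '[[-0.002,0,0,0,1],[-0.002,0,0,0,1]]'| egrep "pos|force"; python3 -m inch '[[-0.002,0,0,0,1],[-0.002,0,0,0,1]]'| egrep "pos|force"; done
```

```text
eef_pos: [0.5078, 0.1645, 0.0219]
ft_force: [-1.6, -0.4, 3.7]
eef_pos: [0.5106, 0.1653, 0.0219]
ft_force: [-1.8, -0.3, 2.1]
eef_pos: [0.5121, 0.1657, 0.0219]
ft_force: [-3.0, -1.7, 5.2]
```

```bash
python3 -m inch '[[0,0,-0.0006,0,1],[0,0,-0.0006,0,1]]'| egrep "pos|force"; python3 -m inch '[[-0.0015,0,0,0,1],[-0.0015,0,0,0,1]]'| egrep "pos|force"
```

```text
eef_pos: [0.5128, 0.1659, 0.0222]
ft_force: [-0.1, -1.1, -0.9]
eef_pos: [0.5139, 0.1662, 0.0223]
ft_force: [0.5, -0.8, -0.5]
```

```bash
for i in 1; do python3 -m inch '[[-0.0015,0,0,0,1],[-0.0015,0,0,0,1]]'| egrep "pos|force"; python3 -m inch '[[-0.0015,0,0,0,1],[-0.0015,0,0,0,1]]'| egrep "pos|force"; done; python3 - <<'E'
from h import *
o,im=snap("side");cv2.imwrite("pics/s15.png",cv2.resize(im[140:250,200:360],None,fx=4.8,fy=4.8,interpolation=cv2.INTER_CUBIC)[:,:,::-1])
E
```

```text
eef_pos: [0.5152, 0.1665, 0.0224]
ft_force: [-0.5, 0.3, -0.5]
eef_pos: [0.5167, 0.167, 0.0224]
ft_force: [-0.1, 0.3, -0.3]
```

View pics/s15.png

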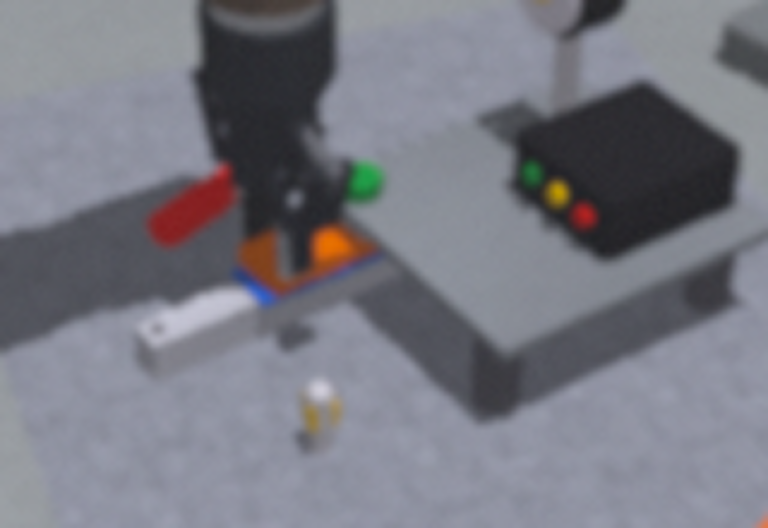

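```bash
python3 -m inch '[[-0.0015,0,0,0,1],[-0.0015,0,0,0,1]]'| egrep "pos|force"; python3 -m inch '[[-0.0015,0,0,0,1],[-0.0015,0,0,0,1]]'| egrep "pos|force"
```

```text
eef_pos: [0.5179, 0.1672, 0.0223]
ft_force: [-0.2, 0.5, -0.5]
eef_pos: [0.5189, 0.1675, 0.0221]
ft_force: [-0.7, -0.4, -0.5]
```

```bash
python3 -m inch '[[-0.0015,0,0,0,1],[-0.0015,0,0,0,1]]'| egrep "pos|force"; python3 -m inch '[[-0.001,0,0,0,1],[-0.001,0,0,0,1]]'| egrep "pos|force"
```

```text
eef_pos: [0.52, 0.1678, 0.022]
ft_force: [-2.5, 0.6, -1.3]
eef_pos: [0.5203, 0.1679, 0.0219]
ft_force: [-4.4, -0.9, -0.5]
```

```bash
python3 -m inch '[[0,0,0,0,0.6],[0,0,0,0,0.4],[0,0,0,0,0.3],[0,0,0,0,0.3]]'; python3 - <<'E'
from h import *
o,im=snap("wrist","w16")
E
```

```text
clock: 23.98
eef_pos: [0.5229, 0.1686, 0.023]
tool_rot: [-0.13, 0.991, 0.0, 0.001]
ft_force: [0.2, -0.6, 0.4]
grip_width: 0.0594
```

View pics/w16.png

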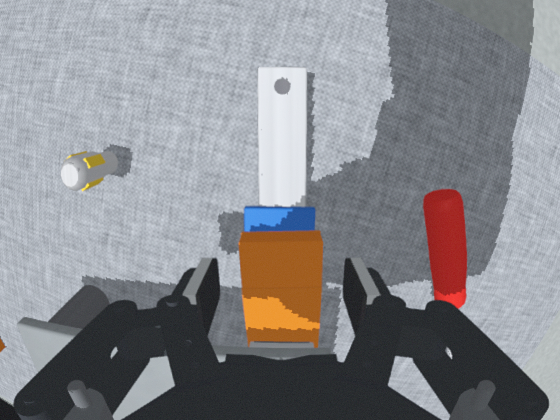

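```bash
python3 -m inch '[[0.02,0,-0.001,0,0.3],[0.036,0,-0.002,0,0.3],[0.036,0,-0.002,0,1],[0.036,0,-0.002,0,1],[0.036,0,-0.002,0,1],[0.036,0,-0.002,0,1]]'; python3 - <<'E'
from h import *
o,im=snap("wrist","w17")
o,im=snap("side");cv2.imwrite("pics/s17.png",cv2.resize(im[140:250,200:360],None,fx=4.8,fy=4.8,interpolation=cv2.INTER_CUBIC)[:,:,::-1])
E
```

```text
clock: 24.78
eef_pos: [0.4875, 0.1591, 0.0243]
tool_rot: [-0.13, 0.991, 0.0, 0.0]
ft_force: [0.8, -1.1, -0.8]
grip_width: 0.0
```

View pics/w17.png

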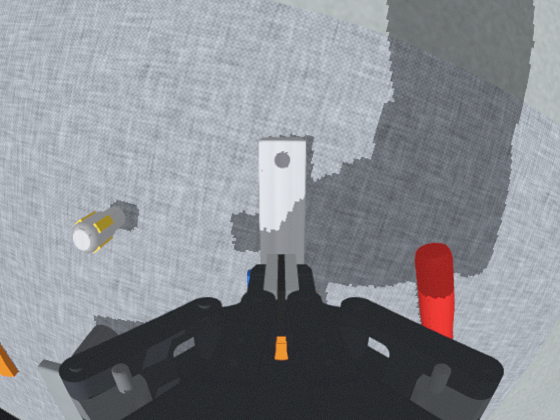

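View pics/s17.png

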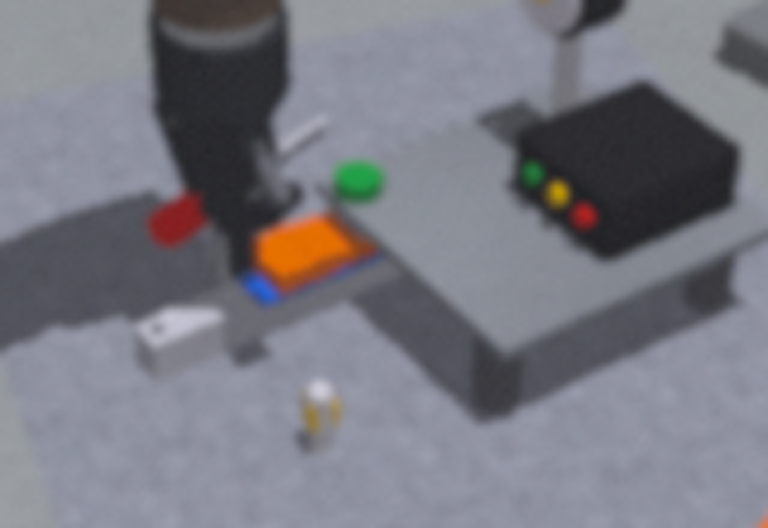

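```bash
python3 -m inch '[[-0.004,0,0,0,1],[-0.007,0,0,0,1],[-0.007,0,0,0,1]]'| egrep "pos|force"; python3 -m inch '[[-0.001,0,0,0,1],[-0.002,0,0,0,1],[-0.002,0,0,0,1]]'| egrep "pos|force"
```

```text
eef_pos: [0.4942, 0.1609, 0.0244]
ft_force: [-0.4, -0.9, 0.1]
eef_pos: [0.4958, 0.1613, 0.0244]
ft_force: [0.7, 0.0, -0.4]
```

```bash
python3 -m inch '[[-0.001,0,0,0,1],[-0.0015,0,0,0,1],[-0.0015,0,0,0,1]]'| egrep "pos|force"; python3 -m inch '[[-0.001,0,0,0,1],[-0.001,0,0,0,1]]'| egrep "pos|force"
```

```text
eef_pos: [0.4972, 0.1617, 0.0244]
ft_force: [1.3, 0.0, -0.3]
eef_pos: [0.4982, 0.162, 0.0244]
ft_force: [0.1, 0.2, 0.7]
```

```bash
python3 -m inch '[[-0.001,0,0,0,1],[-0.001,0,0,0,1]]'| egrep "pos|force"; python3 -m inch '[[-0.001,0,0,0,1],[-0.001,0,0,0,1]]'| egrep "pos|force"
```

```text
eef_pos: [0.4987, 0.1621, 0.0243]
ft_force: [-0.7, 0.3, -0.0]
eef_pos: [0.4989, 0.1622, 0.0242]
ft_force: [-3.3, -1.5, 2.2]
```

```bash
python3 -m inch '[[-0.001,0,0,0,1],[-0.001,0,0,0,1]]'| egrep "pos|force"; python3 -m inch '[[-0.001,0,0,0,1],[-0.001,0,0,0,1]]'| egrep "pos|force"
```

```text
eef_pos: [0.4989, 0.1622, 0.024]
ft_force: [-6.2, -1.7, 4.6]
eef_pos: [0.499, 0.1622, 0.024]
ft_force: [-7.9, -1.9, 6.6]
```

```bash
python3 -m inch '[[0.01,0,0,0,1],[0.025,0,0,0,1],[0.025,0,-0.05,0,1],[0.025,0,-0.085,0,1],[0.025,0,-0.085,0,1]]'| egrep "pos|force"; python3 - <<'E'
from h import *
o,im=snap("side");cv2.imwrite("pics/s18.png",cv2.resize(im[140:250,200:360],None,fx=4.8,fy=4.8,interpolation=cv2.INTER_CUBIC)[:,:,::-1])
r=bot.spot_point("side","press_pad");print([(d['score'],onz("side",np.array(d['point'])*[560,420],.068)) for d in r])
o,im=snap("wrist","w18")
r=bot.spot_point("wrist","press_pad");print([(d['score'],onz("wrist",np.array(d['point'])*[560,420],.068,o)) for d in r])
E
python3 go.py 573 180.5 110 15
```

```text
eef_pos: [0.4814, 0.1576, 0.1129]
ft_force: [0.3, 0.3, -0.1]
[(0.6, array([[0.57066263, 0.1884791 , 0.068     ]]))]
[(0.46, array([[0.57426741, 0.18279426, 0.068     ]]))]
t 28.07 yaw 14.99 tilt [-1.4e-03 -5.0e-04 -1.0e+00] pos [477.1 156.3 108.3] F [-0.03  0.1   0.32] w 0.1
row [-0.0989 -0.0014 -0.0019] turn -0.0001
```

View pics/s18.png

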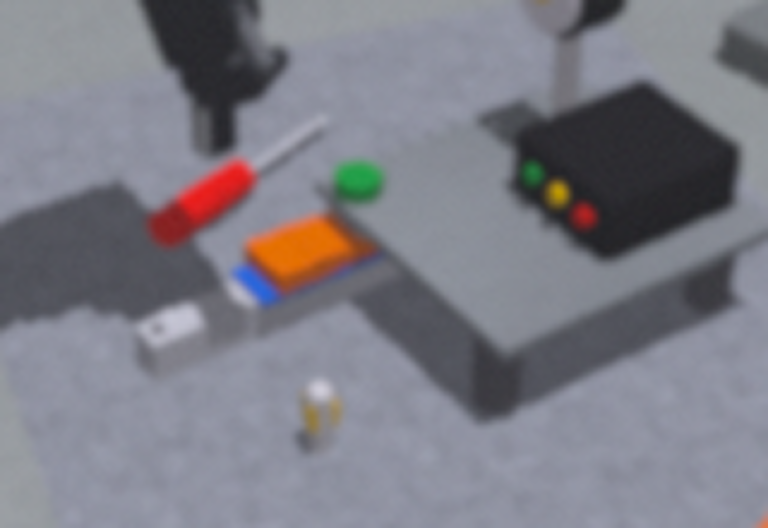

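View pics/w18.png

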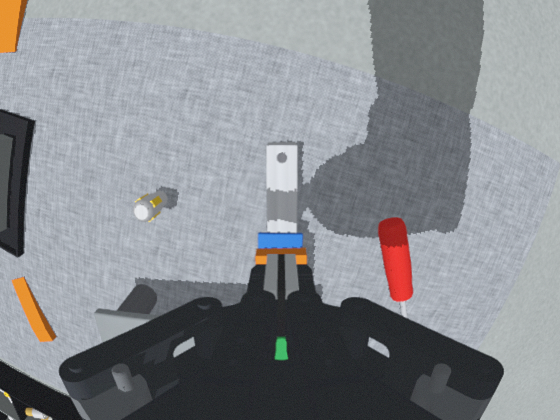

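```bash
python3 -m inch '[[-0.05,-0.002,0.005,0,1],[-0.098,-0.002,0.015,0,1],[-0.098,-0.002,0.024,0,1],[-0.098,-0.002,0.024,0,1]]'| egrep "pos|force"; python3 - <<'E'
from h import *
o,im=snap("wrist","w19");print(o['eef_pos'])
o,im=snap("side");cv2.imwrite("pics/s19.png",cv2.resize(im[100:230,210:370],None,fx=4.8,fy=4.5,interpolation=cv2.INTER_CUBIC)[:,:,::-1])
E
```

```text
eef_pos: [0.5707, 0.1792, 0.0826]
ft_force: [-1.3, 0.8, -0.3]
[0.57071404 0.17924565 0.0825607 ]
```

View pics/w19.png

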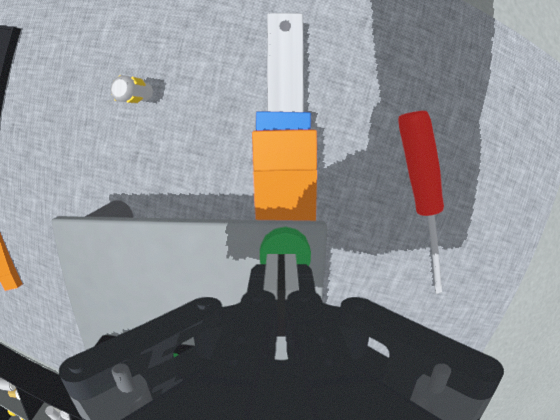

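View pics/s19.png

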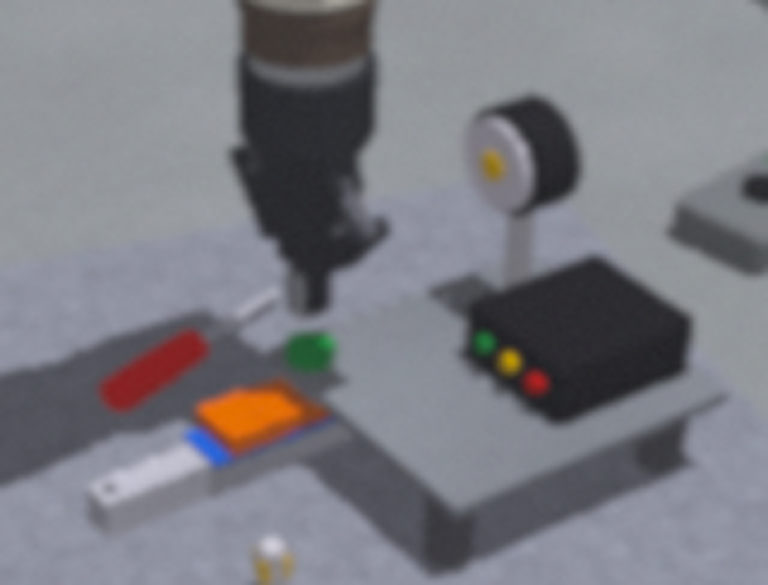

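```bash
python3 - <<'E'
from h import *
o=bot.get_obs()
P=onz("wrist",[(286,228),(260,250),(312,250),(282,170)],.08,o)*1000;u=np.array([.966,.259,0])
print(P.round(1).tolist(),P[0]+15*u, o['eef_pos'])
E
python3 go.py 573 181.5 70 15
```

```text
[[558.3, 178.6, 80.0], [574.9, 167.9, 80.0], [567.3, 196.4, 80.0], [527.6, 168.1, 80.0]] [572.7709877  182.49557239  80.        ] [0.57148897 0.1795466  0.08473047]
t 28.68 yaw 15.0 tilt [-2.3e-03 -7.0e-04 -1.0e+00] pos [571.5 179.5  84.7] F [-0.98  0.9   0.17] w 0.3
row [-0.002   0.0015  0.0147] turn -0.0
```

Pad centre is at about (572.8, 182.5). Lowering onto it in steps.

```bash
python3 -m inch '[[-0.002,0.002,0.006,0,1],[-0.002,0.002,0.012,0,1],[-0.002,0.002,0.012,0,1]]'| egrep "pos|force"; python3 -m inch '[[0,0,0.002,0,1],[0,0,0.004,0,1],[0,0,0.004,0,1]]'| egrep "pos|force"
```

```text
eef_pos: [0.5737, 0.1823, 0.073]
ft_force: [0.6, -0.3, 0.5]
eef_pos: [0.5743, 0.1823, 0.0692]
ft_force: [0.3, -0.1, 0.4]
```

```bash
python3 -m inch '[[0,0,0.002,0,1],[0,0,0.003,0,1],[0,0,0.003,0,1]]'| egrep "pos|force"; python3 -m inch '[[0,0,0.002,0,1],[0,0,0.002,0,1]]'| egrep "pos|force"
```

```text
eef_pos: [0.5743, 0.1824, 0.0662]
ft_force: [-0.2, -0.4, -0.0]
eef_pos: [0.5743, 0.1823, 0.0642]
ft_force: [1.1, 0.9, 0.1]
```

```bash
python3 -m inch '[[0,0,0.002,0,1],[0,0,0.002,0,1]]'| egrep "pos|force"; python3 -m inch '[[0,0,0.002,0,1],[0,0,0.002,0,1]]'| egrep "pos|force"
```

```text
eef_pos: [0.5743, 0.1823, 0.0621]
ft_force: [-0.7, 0.0, 0.7]
eef_pos: [0.5743, 0.1824, 0.0601]
ft_force: [-0.5, -0.0, 0.1]
```

```bash
python3 -m inch '[[0,0,0.002,0,1],[0,0,0.002,0,1]]'| egrep "pos|force"; python3 -m inch '[[0,0,0.001,0,1],[0,0,0.001,0,1]]'| egrep "pos|force"
```

```text
eef_pos: [0.5743, 0.1823, 0.0582]
ft_force: [0.3, 0.6, 0.1]
eef_pos: [0.5745, 0.1824, 0.0574]
ft_force: [-0.9, 0.0, -0.5]
```

```bash
python3 -m inch '[[0,0,0.002,0,1],[0,0,0.002,0,1]]'| egrep "pos|force"; python3 -m inch '[[0,0,0.002,0,1],[0,0,0.002,0,1]]'| egrep "pos|force"; python3 - <<'E'
from h import *
o,im=snap("side");cv2.imwrite("pics/s20.png",cv2.resize(im[100:230,210:370],None,fx=4.8,fy=4.5,interpolation=cv2.INTER_CUBIC)[:,:,::-1])
E
```

```text
eef_pos: [0.5746, 0.1824, 0.0559]
ft_force: [-1.6, -0.9, 4.9]
eef_pos: [0.5746, 0.1825, 0.0543]
ft_force: [-2.8, -1.3, 7.2]
```

View pics/s20.png

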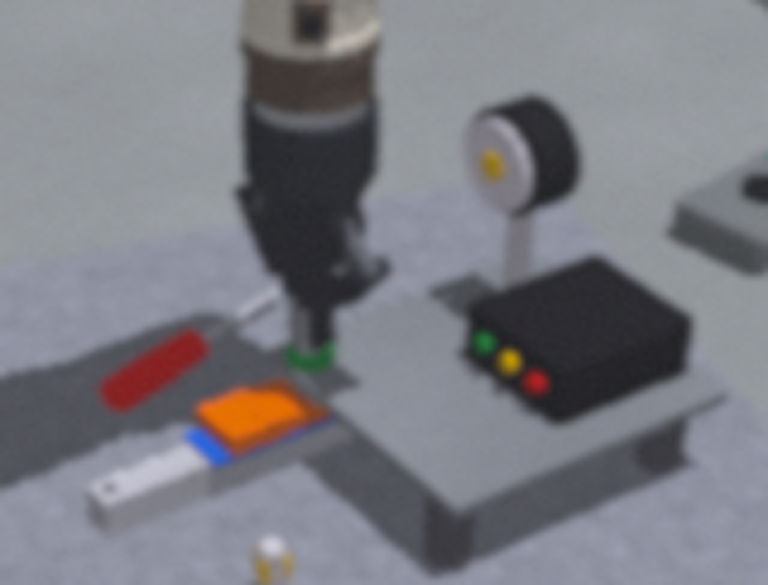

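```bash
python3 -m inch '[[0,0,0.002,0,1],[0,0,0.002,0,1]]'| egrep "pos|force"; python3 -m inch '[[0,0,0.001,0,1],[0,0,0.001,0,1]]'| egrep "pos|force"
```

```text
eef_pos: [0.5746, 0.1825, 0.0529]
ft_force: [-4.6, -0.9, 10.9]
eef_pos: [0.5746, 0.1825, 0.0522]
ft_force: [-4.7, -0.7, 12.2]
```

```bash
python3 -m inch '[[0,0,0.0004,0,1],[0,0,0.0004,0,1],[0,0,0.0004,0,1],[0,0,0.0004,0,1]]'| egrep "clock|pos|force"; python3 - <<'E'
from h import *
o,im=snap("side");cv2.imwrite("pics/s21.png",cv2.resize(im[100:230,210:370],None,fx=4.8,fy=4.5,interpolation=cv2.INTER_CUBIC)[:,:,::-1])
E
python3 -m inch '[[0,0,-0.004,0,1],[0,0,-0.01,0,1],[0,0,-0.03,0,1],[0,0,-0.08,0,1],[0.05,0,-0.1,0,1],[0.1,0,-0.1,0,1],[0.1,0,-0.1,0,1]]'
python3 - <<'E'
from h import *
o,im=snap("wrist","w22")
o,im=snap("side");cv2.imwrite("pics/s22.png",cv2.resize(im[100:230,210:370],None,fx=4.8,fy=4.5,interpolation=cv2.INTER_CUBIC)[:,:,::-1])
a=cv2.imread("pics/s18.png");print(bot.get_obs()['ft_force'])
E
```

```text
clock: 32.6
eef_pos: [0.5746, 0.1825, 0.052]
ft_force: [-3.9, -0.9, 11.3]
clock: 33.52
eef_pos: [0.4729, 0.155, 0.1489]
tool_rot: [-0.131, 0.991, -0.001, -0.003]
ft_force: [0.5, 0.8, 0.4]
grip_width: 0.0001
[ 0.67168904  0.02379975 -0.49195021]
```

View pics/s22.png

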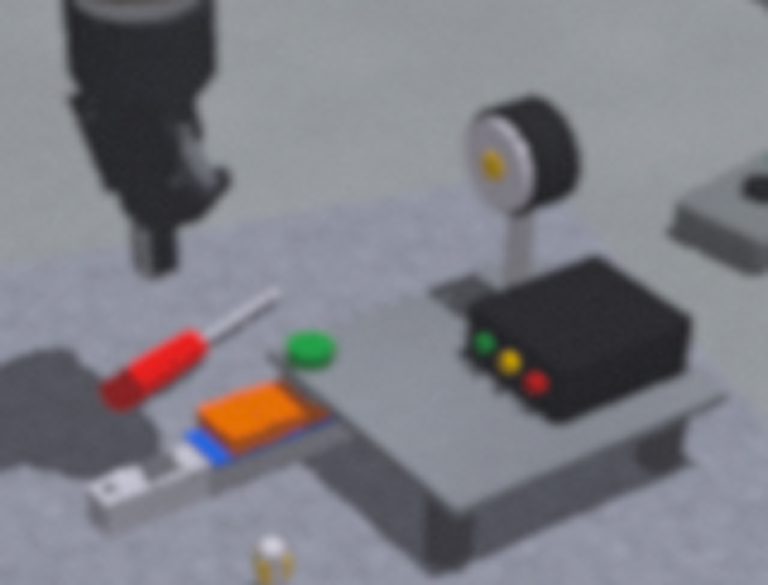

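View pics/w22.png

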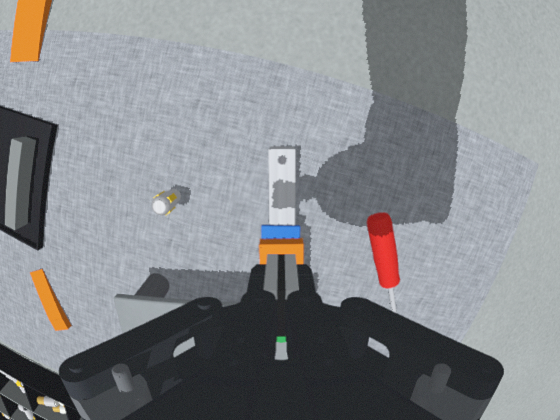

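```bash
python3 -m inch '[[-0.004,0,0.06,0,1],[-0.007,0,0.11,0,1],[-0.007,0,0.131,0,1],[-0.007,0,0.131,0,1]]'| egrep "clock|pos|force"; python3 -m inch '[[-0.007,0,0.001,0,1],[-0.014,0,0.001,0,1],[-0.014,0,0.001,0,1]]'| egrep "clock|pos|force"
```

```text
clock: 34.12
eef_pos: [0.4843, 0.1582, 0.0168]
ft_force: [1.2, 0.7, -0.2]
clock: 34.5
eef_pos: [0.4971, 0.1618, 0.0188]
ft_force: [-6.0, -1.4, 3.1]
```

```bash
python3 -m inch '[[0,0,0,0,1],[0,0,0,0,1]]'| egrep "clock|pos|force"; python3 - <<'E'
from h import *
o,im=snap("side");cv2.imwrite("pics/s23.png",cv2.resize(im[100:230,210:370],None,fx=4.8,fy=4.5,interpolation=cv2.INTER_CUBIC)[:,:,::-1])
E
```

```text
clock: 34.75
eef_pos: [0.4971, 0.1618, 0.0188]
ft_force: [-4.2, -1.8, 1.5]
```

View pics/s23.png

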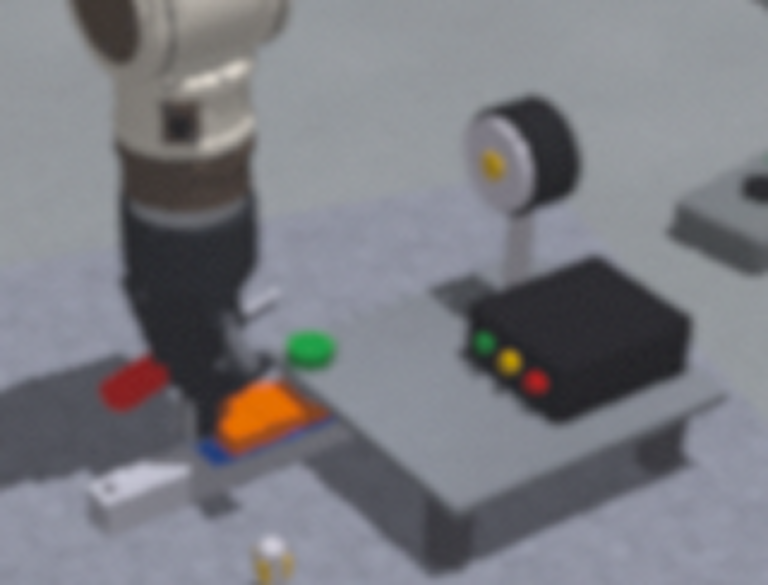

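```bash
python3 -m inch '[[0.01,0,0,0,1],[0.025,0,0,0,1],[0.025,0,-0.05,0,1],[0.025,0,-0.085,0,1],[0.025,0,-0.085,0,1]]'| egrep "clock|pos|force"; python3 go.py 573.5 182.3 67 15
```

```text
clock: 35.42
eef_pos: [0.4775, 0.1566, 0.1073]
ft_force: [0.4, 0.3, -0.6]
t 35.42 yaw 14.99 tilt [ 0.0097  0.0031 -0.9999] pos [477.5 156.6 107.3] F [ 0.41  0.26 -0.57] w -0.2
row [-0.0989 -0.      0.0413] turn -0.0001
```

```bash
python3 -m inch '[[-0.05,0,0,0,1],[-0.098,0,0.005,0,1],[-0.098,0,0.03,0,1],[-0.098,0,0.036,0,1],[-0.098,0,0.036,0,1]]'| egrep "clock|pos|force"; python3 go.py 573.5 182.3 60 15
```

```text
clock: 36.05
eef_pos: [0.5675, 0.1805, 0.0663]
ft_force: [-0.1, 0.4, 0.0]
t 36.05 yaw 14.99 tilt [-2.e-03 -6.e-04 -1.e+00] pos [567.5 180.5  66.3] F [-0.15  0.39  0.02] w 0.1
row [-0.0063  0.0002  0.0062] turn -0.0
```

```bash
python3 -m inch '[[-0.006,0,0.003,0,1],[-0.006,0,0.006,0,1],[-0.006,0,0.008,0,1],[-0.006,0,0.009,0,1]]'| egrep "clock|pos|force"; python3 -m inch '[[0,0,0.002,0,1],[0,0,0.002,0,1]]'| egrep "pos|force"
```

```text
clock: 36.55
eef_pos: [0.5743, 0.1824, 0.058]
ft_force: [-0.5, 0.1, -0.2]
eef_pos: [0.5744, 0.1824, 0.0564]
ft_force: [-1.5, 0.6, 2.8]
```

```bash
python3 -m inch '[[0,0,0.002,0,1],[0,0,0.002,0,1]]'| egrep "pos|force"; python3 -m inch '[[0,0,0.002,0,1],[0,0,0.002,0,1]]'| egrep "pos|force"
```

```text
eef_pos: [0.5745, 0.1824, 0.0547]
ft_force: [-2.4, -1.5, 7.1]
eef_pos: [0.5745, 0.1825, 0.0533]
ft_force: [-4.3, -0.7, 10.4]
```

```bash
python3 -m inch '[[0,0,0.001,0,1],[0,0,0.001,0,1],[0,0,0.001,0,1],[0,0,0.001,0,1],[0,0,0.001,0,1]]'| egrep "clock|pos|force"; python3 -m inch '[[0,0,-0.004,0,1],[0,0,-0.01,0,1],[0,0,-0.03,0,1],[0,0,-0.08,0,1],[0.05,0,-0.1,0,1],[0.12,0,-0.1,0,1],[0.14,0,-0.1,0,1],[0.14,0,-0.1,0,1]]'
python3 - <<'E'
from h import *
o,im=snap("wrist","w24")
o,im=snap("side");cv2.imwrite("pics/s24.png",cv2.resize(im[100:230,210:370],None,fx=4.8,fy=4.5,interpolation=cv2.INTER_CUBIC)[:,:,::-1])
m={}
for n in ("s22","s24"):
    h=cv2.cvtColor(cv2.imread(f"pics/{n}.png"),cv2.COLOR_BGR2HSV);q=cv2.inRange(h,(5,150,90),(15,255,255));q[:250]=0
    print(n,cv2.boundingRect(q))
r=bot.spot_point("side","bulb_a_mid");print(r[0])
E
```

```text
clock: 37.92
eef_pos: [0.5745, 0.1824, 0.0527]
ft_force: [-4.3, -0.8, 11.4]
clock: 38.92
eef_pos: [0.4375, 0.1457, 0.1511]
tool_rot: [-0.131, 0.991, -0.0, -0.0]
ft_force: [0.6, 0.4, 0.4]
grip_width: -0.0001
s22 (201, 384, 121, 66)
s24 (201, 384, 120, 66)
{'point': [0.4811, 0.539], 'score': 0.59}
```

View pics/s24.png

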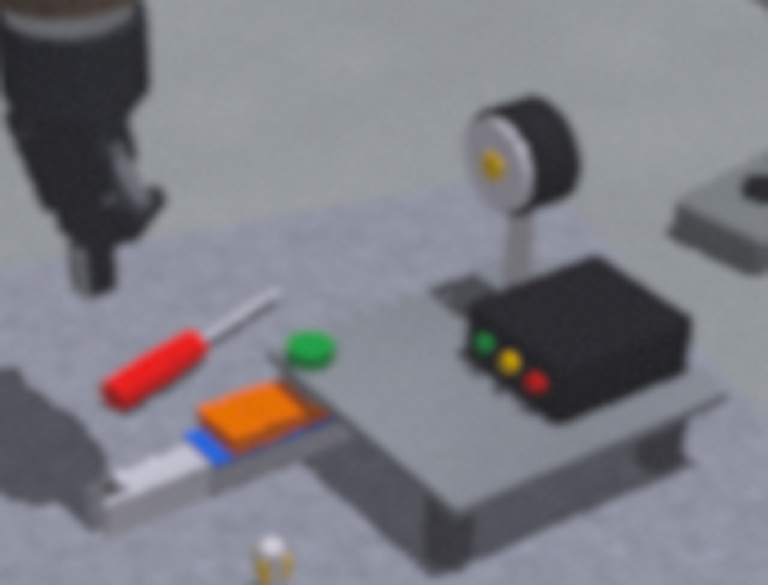

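The stand looks level, the shim and wedge are in place, and the screwdriver and bulb A have not moved. The arm is clear, so I'm handing in.

```bash
python3 -c "
from workcell import bot
print(bot.job_done(), bot.get_obs()['clock'])"
```

```text
the job is handed in; nothing more can be done
the job is handed in; nothing more can be done
```

The job is handed in at about 39 s of the 72 s allowed, with one flat shim and the middle-sized wedge under the short foot. No verdict was reported.

**Shim:** I felt for the bar with the shim and found its top about 28 mm above the bench. That leaves a gap of about 14 mm, so one flat shim was enough.

**Wedge:** I slid it in thin end first until it resisted with about 4.5 N, then let go. A first push from behind at 8 N did not move it, though the fingertips had only caught its top edge by about a millimetre. After the first press I pushed again lower down at about 4 N (6 N at first touch), and it held.

**Press test:** I pressed the green pad twice. The readings were 12.2 N settling to 11.3 N, then 11.4 N held for about 0.6 s. The side-camera pictures from before and after the second press show the wedge in the same place and the stand looking level, but they cannot resolve a tilt of 0.003 rad.

**What did not go to plan:**
- The first grasp closed just above the shim, because the shut fingertips sit about 22 mm above the reported tool point. A deeper grasp worked.
- The two estimates of bar height differ by about 1 mm: touch gave about 28 mm, and the depth at which the wedge stuck suggests about 27 mm.
- The wedge's force on the foot was never measured directly. I inferred it from the wedge resisting the pushes.
- I checked the screwdriver and bulb A in the pictures, and both look unmoved. I did not check bulb B again, but nothing went near it.

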